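Wheel the consumables caddy into its bay and clamp it

ROBOT

A 6-joint arm with a two-finger parallel gripper is mounted at the origin on the work surface. World frame = base frame: x ahead of the robot, y to its left, z up, the work surface at z = 0. Lengths are in m, angles in rad, forces in N, time in s.
With the tool pointing down it reaches from about 0.35 to 0.975 m from the base axis. Payload 4.9 kg.
Tool frame: the origin (TCP) lies between the finger pads; the fingertips stand 17 mm ahead of it and the grasp point (between the pads) lies 2 mm behind it; z points along the fingers, y is the direction in which the jaws open and shut (so a half turn about z gives the same grasp; the last joint's range is limited). The gripper opens to 85 mm and grips with 20 to 120 N. Pads are 22 mm wide; open, the fingers measure 114 mm over their backs; the gripper's body (76 mm by 85 mm) begins 54 mm behind the grasp point. The pads swing forward as they close: fully open they stand 13 mm farther back than shut.
Start: joints at [-1.328, 0.053, 1.613, -0, 1.476, -0.119], TCP at [0.221, -0.585, 0.209] pointing down, gripper open.
Joint ranges: [-3.01, 3.01], [-1.01, 2.22], [0.06, 2.58], [-1.02, 4.17], [0.09, 2.62], [-3.14, 3.14]. Speed limits (rad/s): [2.57, 2.57, 3.14, 3.14, 3.14, 3.14].

INTERFACE

Orientations are given as a unit quaternion [w, x, y, z].
In Python, from plant import state, grab_frame, camera_model, job_done, find_in, silhouettes, landmark_of gives the robot as it stands.
- The arm moves only by the shell command python3 -m crank 'ROWS'. ROWS is JSON, a list of rows, each an object with "angular": the turn, a rotation vector about the tool's x, y, z each as a share of 5 degrees, from -1 to 1, a list of three; "delta_pos": the shift along the tool's x, y, z each as a share of 3 cm, from -1 to 1, a list of three; "gripper": the opening, from 0 (shut) to 1 (fully open). In form: [{"angular": [ax, ay, az], "delta_pos": [tx, ty, tz], "gripper": gripper}, ...]. A call has 1 to 12 rows; each row shifts and turns the commanded pose from where the row before left it, along the tool's axes as they then stand; what a row does not reach is not made up. A row lasts 1/8 s, in which the tool goes at most 62.5 mm and 10.7 degrees, less where a joint would pass 70% of its speed; a pose out of reach is approached as far as the arm can. A call with a number of a shift or a turn outside -1 to 1 is refused whole. A call with a gripper value outside its range is refused whole. The fingers move at their own pace and stop on an object; the grip force is fixed at half the most. Time passes only in rows, so rows that do not move let the fingers close. It gives the time, the measured TCP pose, the force and the opening at its end, in the units of the state.
- state(): the state, without advancing time (a new reading comes with each control period).
- grab_frame(name): name is "scene" or "side" or "wrist"; returns the picture (420x560x3 uint8, red, green, blue); there is no depth.
- camera_model(name): a dict with "camera_matrix" (3x3 intrinsics, pixels), "rvec" (rotation vector, rad) and "tvec" (3), from world to camera coordinates, as OpenCV has them; the wrist camera has in their place "mount" (4x4, takes a point from camera to tool coordinates, whose origin is the TCP and whose axes are the flange's). Camera axes: x right, y down, z forward; pixel columns grow to the right and rows downward; lengths in m; the calibration is good to about 2 mm. A picture is of the moment at which its call begins: read the wrist's pose just before it. camera_model takes no time and is no camera call.
- job_done(): hands the job in, once; it reports no verdict.
Trained networks look in the newest picture that a camera, given by its name, has taken for a name from the list of things; names that differ only in an ending like _2 or _b are one class to them, and where a whole thing is asked for, a point or a joint stands for the part that bears it (a point fixed in the world has none). Each returns a list of dicts, best first, with "conf" (0 to 1); they miss things now and then, are a little off and sometimes report something else, mostly with a low value. They report only what shows in the picture. A call takes as long as a camera call. They do not tell look-alikes from the thing itself.
- find_in(camera, target): "bbox" ([left, top, right, bottom] in pixels, round what is visible of it).
- silhouettes(camera, target): "mask" (420x560 bool, what is visible of it) and "bbox" ([left, top, right, bottom] in pixels, round what is visible of it).
- landmark_of(camera, target): "pixel" ([column, row] in pixels: a listed point, or the origin of a listed thing).
The state is a dict: "time": time; "joint_pos": joint angles; "joint_vel": joint speeds; "joint_efforts": joint torques, N m; "tool_pos": TCP position; "tool_rot": TCP orientation; "contact_force": force on the tool from outside, world axes, zero at the start; "ft_torque": the same for the moment, N m; "gripper_width": opening from 0.0 (shut) to 1.0 (fully open).
Only numpy, scipy, OpenCV 4.12 (cv2) and the standard library are available. Lean on these libraries where they do the work, as an engineer would, in place of code of your own. Each camera call takes 0.05 s, during which the arm holds its last target.

TASK

Push the blue caddy forwards by its push bar, on its wheels, until its rear swivel castors trail straight, and steer it nose first between the yellow lines, square, gently up against the rubber buffers. Then throw the red clamp handle down over centre so that the clamp locks on the caddy's front ledge, leaving the castors trailing straight, the jar upright and everything else on the bench alone.

Things in the scene. Friction and masses are not known exactly. Their poses are not given: they have to be found in the camera images.
- caddy: Blue steel caddy on four 36 mm wheels. Origin on the bench under the deck's middle; x forwards to the nose, y left. Deck 180 x 120 mm, top 50 mm high; walled tray (80 mm high, contents to 107) on x -89 to +37, bare ledge from there to the nose at +90. Fixed wheels at x +64, y +-45; swivel castors at x -62, y +-42. About 1 kg, varies; rolls freely.
- push_bar (a point): Centre of the caddy's push bar: level round rubber-sleeved bar, 12 mm thick, 70 mm long, across the caddy (along its y) at caddy x -102, 135 mm above the bench, on a hoop 96 mm wide. Free all round; can be pinched from above, fingers closing along the caddy's x.
- nose (a point): Middle of the caddy's front edge, caddy x +90, 38 mm above the bench (plain steel front from 26 to 50 mm high).
- hub_left (a point): Hub of the rear left castor wheel. Swivel axis at caddy (-62, +42) mm; the wheel hangs 16 mm off it. Trailing straight, the hub is at caddy (-78, +42). Starts turned any way; swings behind its axis as the caddy rolls forwards some 50 mm.
- hub_right (a point): Hub of the rear right castor wheel. Swivel axis at caddy (-62, -42) mm; trailing straight, the hub is at caddy (-78, -42). Starts turned any way.
- bay: Parking bay painted in yellow, with a stop and a clamp bolted at its far end. Origin on the bench, about where the caddy's middle comes; x = direction of entry, nose first, y left. Inner edges of the side lines at y +-70 mm. Stop: two rubber buffers at y +-42, 38 mm high, faces somewhere from 81 to 99 mm along x (adjustable, not measured: feel for them). Clamp base: x 120 to 230, y +-25, to 95 mm high.
- clamp_handle (a joint): Toggle hold-down clamp at the bay's end. 0 = open: handle upright, arm raised. 2.43 = locked, against its own stop; dead centre about 2.28. Moves easily (0.5 N) and stays put until the pad meets the ledge (about 1.85), then takes 2 to 5 N on the grip to pass dead centre and snaps down. The grip swings 89 degrees, from upright to level, away from the caddy.
- clamp_grip (a point): Point on the axis of the red grip (round, 21 mm thick, 46 to 134 mm from the handle's pivot), 110 mm from the pivot. Open: at bay x 156, z 191 mm, grip upright. Locked: bay x 245, z 95, grip level. The pivot goes from bay x 158, z 81 (open) to x 135, z 92 (locked); y 0. The raised arm stands on the caddy's side of the handle, up to 135 mm high.
- clamp_pad: Rubber foot, 17 mm across, under the end of the clamp's arm. It comes down at bay x 63, y 0 on the caddy's ledge and presses with about 17 N when locked. Open, it hangs 55 mm above the ledge.
- tips_jar: Glass jar with a red cap, 43 mm across, 56 mm tall, loose in the caddy's tray; origin under it, z its axis.
- hammer: Bystander: forging hammer lying on its side, 320 mm long, origin near mid-length on the bench.
- cone: Bystander: steel cone mandrel standing on its 48 mm foot, 140 mm tall, origin under it.
- wire_brush: Bystander: wire brush lying on the bench, 260 mm long.
- tongs: Bystander: blacksmith's tongs lying flat, 235 mm long, 12 mm high.
- wire_spool: Bystander: reel of copper-coloured welding wire lying flat, 100 mm across, 45 mm high.
- magnet_square: Bystander: red magnetic welding square standing on edge, 90 x 18 x 90 mm.
Mind the look-alikes: they are no part of the job. Leave any orange look-alike of the caddy alone. Leave any grey look-alike of the tips_jar alone.

How it is judged:
By the outcome, as a careful person would: the job done as asked, in the order asked, and still so for the second after the job is handed in, with the robot touching nothing.
It also fails if it takes over 64 s, if anything falls off the work surface, if the arm or the gripper's body presses on something with over 40 N, if the wrist force passes 120 N, or if a joint passes its speed limit or range.

## Working session

There is one attempt and no reset: what is moved stays moved. The work goes in short steps, Python scripts to look and compute and a shell command to move; the robot and the scene stay as the last step left them, time stands still between calls to the robot, and variables do not carry over. Pictures are saved under pics/ and viewed, and the job is handed in when it is done.

```bash
ls; mkdir -p pics; python3 - <<'E'
from plant import *
import cv2
print(state())
for n in ["scene","side","wrist"]:
    f=grab_frame(n); cv2.imwrite(f"pics/{n}0.png",f[:,:,::-1]); print(n,camera_model(n))
E
```

```text
pics
{'time': 0.0, 'joint_pos': array([-1.32799561e+00,  5.33303980e-02,  1.61432602e+00, -1.21728813e-05,
        1.47599049e+00, -1.18993131e-01]), 'joint_vel': array([-0.00108462, -0.00105288,  0.0007516 , -0.00033613,  0.00115903,
       -0.0020221 ]), 'joint_efforts': array([ 1.26420699e-03, -3.93676829e+01, -3.70177102e+01, -6.37588840e-06,
        6.99996526e-03,  1.90114953e-06]), 'tool_pos': array([ 0.22105655, -0.58387419,  0.20756035]), 'tool_rot': array([-1.02478134e-03,  9.83682098e-01,  1.79912411e-01, -6.95891486e-05]), 'contact_force': array([-0.32574336, -0.06462619,  0.7877694 ]), 'ft_torque': array([ 0.01288553, -0.02816981,  0.02589502]), 'gripper_width': 0.9967483384060927}
scene {'camera_matrix': array([[486.41805699,   0.        , 279.41165219],
       [  0.        , 486.41805699, 204.73517826],
       [  0.        ,   0.        ,   1.        ]]), 'rvec': array([ 2.2533271 ,  1.26825319, -0.39954265]), 'tvec': array([-0.27955876, -0.28941795,  1.73602675])}
side {'camera_matrix': array([[396.27839405,   0.        , 280.77232476],
       [  0.        , 396.27839405, 212.17219182],
       [  0.        ,   0.        ,   1.        ]]), 'rvec': array([ 2.20172432, -0.66864476,  0.28843831]), 'tvec': array([-0.45163001,  0.28403597,  1.24133036])}
wrist {'camera_matrix': array([[367.84034416,   0.        , 277.49119664],
       [  0.        , 367.84034416, 205.27839831],
       [  0.        ,   0.        ,   1.        ]]), 'mount': array([[ 1.35224259e-04, -9.60722900e-01, -2.77509444e-01,
         6.91954345e-02],
       [ 9.99999725e-01,  3.32126419e-04, -6.62526048e-04,
         7.51609068e-04],
       [ 7.28672164e-04, -2.77509278e-01,  9.60722681e-01,
        -1.64859468e-01],
       [ 0.00000000e+00,  0.00000000e+00,  0.00000000e+00,
         1.00000000e+00]])}
```

View pics/scene0.png

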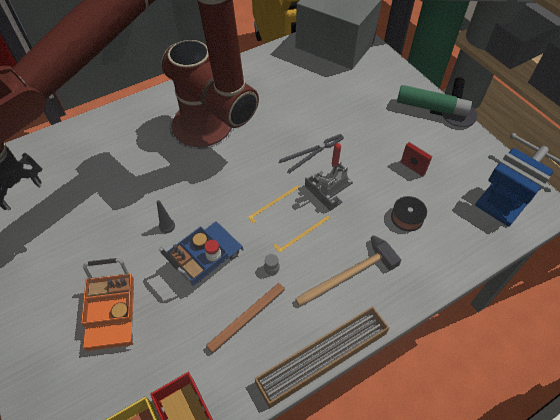

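View pics/side0.png

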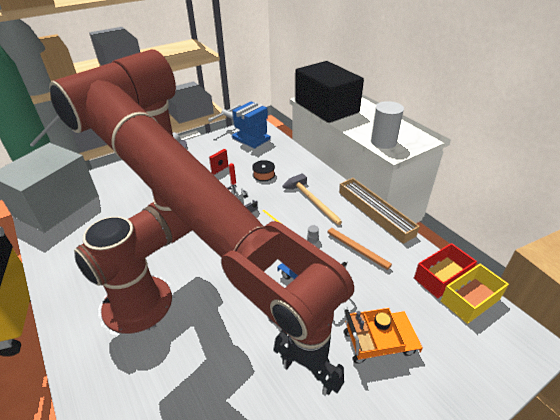

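View pics/wrist0.png

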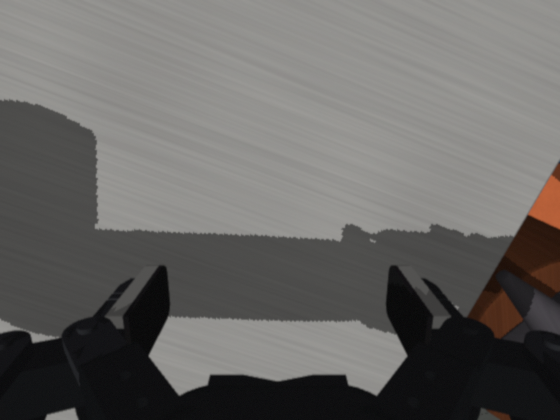

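The scene view shows the blue caddy at about (205,250) with the red-capped jar at (212,245), and its nose faces the bay lines at (275,205) and (305,235). The clamp is at (325,180). The look-alikes are the orange caddy at (107,310) and a grey jar at (272,264).

```bash
cat > h.py <<'E'
import numpy as np, cv2
from plant import *
from scipy.spatial.transform import Rotation as R
def T_cam(n):
    m=camera_model(n)
    if 'mount' in m:
        s=state(); q=s['tool_rot']; Rt=R.from_quat([q[1],q[2],q[3],q[0]]).as_matrix()
        Tt=np.eye(4);Tt[:3,:3]=Rt;Tt[:3,3]=s['tool_pos']
        Twc=np.linalg.inv(Tt@np.array(m['mount'])); return np.array(m['camera_matrix']),Twc
    T=np.eye(4);T[:3,:3]=cv2.Rodrigues(np.array(m['rvec']))[0];T[:3,3]=m['tvec'];return np.array(m['camera_matrix']),T
def proj(KT,P):
    K,T=KT;P=np.atleast_2d(P);c=P@T[:3,:3].T+T[:3,3];u=c@K.T;return u[:,:2]/u[:,2:]
def back(KT,px,z):
    K,T=KT;Ti=np.linalg.inv(T);d=Ti[:3,:3]@np.linalg.inv(K)@np.array([px[0],px[1],1.]);o=Ti[:3,3]
    return o+d*(z-o[2])/d[2]
def save(n,f,box=None,sc=1):
    f=f[:,:,::-1].copy()
    if box: f=f[box[1]:box[3],box[0]:box[2]]
    if sc!=1: f=cv2.resize(f,None,fx=sc,fy=sc,interpolation=cv2.INTER_CUBIC)
    cv2.imwrite(f'pics/{n}.png',f)
def pose(x,y,th,P):
    P=np.atleast_2d(P).astype(float);c,s=np.cos(th),np.sin(th)
    return np.c_[x+c*P[:,0]-s*P[:,1],y+s*P[:,0]+c*P[:,1],P[:,2]]
E
python3 - <<'E'
from h import *
f=grab_frame('scene'); save('crop1',f,(130,130,370,310),3.3)
K=T_cam('scene')
for t,z in [('caddy',0),('push_bar',.135),('nose',.038),('hub_left',.018),('hub_right',.018),('bay',0),('clamp_grip',.191),('tips_jar',.052),('clamp_pad',.1),('cone',0),('hammer',0),('tongs',0)]:
    for d in landmark_of('scene',t)[:3]:
        print(t,round(d['conf'],2),np.round(d['pixel'],1),np.round(back(K,d['pixel'],z),3))
E
```

```text
caddy 0.76 [206.1 263.5] [ 0.514 -0.234  0.   ]
caddy 0.57 [112.8 319.8] [ 0.536 -0.527  0.   ]
push_bar 0.69 [100.2 262.2] [ 0.44  -0.485  0.135]
push_bar 0.64 [172.7 258.7] [ 0.529 -0.32   0.135]
nose 0.92 [109.7 345.6] [ 0.618 -0.554  0.038]
nose 0.56 [227.2 232. ] [ 0.473 -0.139  0.038]
hub_left 0.69 [170.1 259.3] [ 0.457 -0.319  0.018]
bay 0.71 [339.2 146.5] [0.345 0.358 0.   ]
clamp_grip 0.64 [246. 315.] [ 0.785 -0.239  0.191]
clamp_grip 0.63 [335.5 146.8] [0.469 0.234 0.191]
clamp_grip 0.26 [321.6 148.9] [0.455 0.195 0.191]
tips_jar 0.69 [211.1 256. ] [ 0.528 -0.218  0.052]
tips_jar 0.51 [271.3 268.8] [ 0.65  -0.093  0.052]
clamp_pad 0.56 [312.  180.6] [0.481 0.15  0.1  ]
cone 0.81 [169.5 225.6] [ 0.338 -0.272  0.   ]
hammer 0.75 [346.7 275.4] [0.757 0.093 0.   ]
hammer 0.45 [168.3 226.7] [ 0.34  -0.277  0.   ]
tongs 0.74 [320.6 146.6] [0.312 0.303 0.   ]
tongs 0.24 [348.5 274.8] [0.758 0.099 0.   ]
```

View pics/crop1.png

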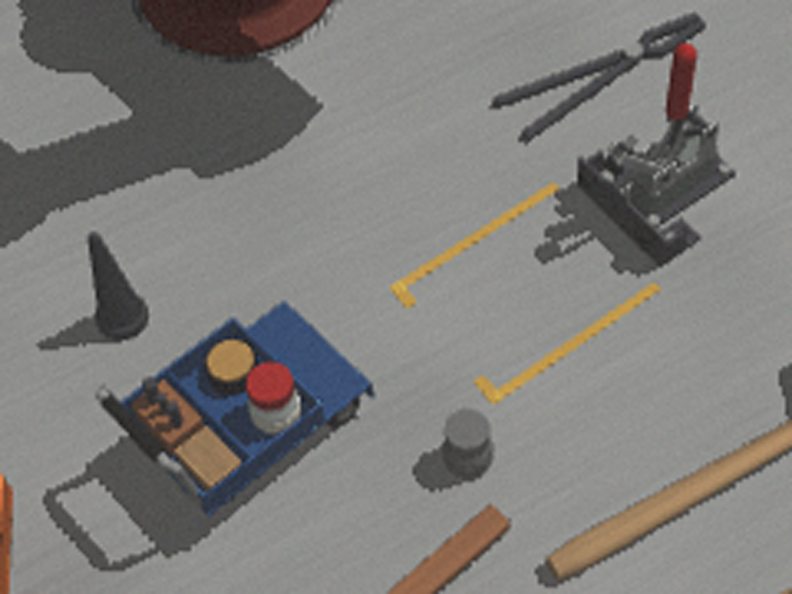

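The crop shows a clear choice: the blue caddy holds the red-capped white jar, its nose corners are at scene (216,222) and (243,247), and the bay mouth is at about (252,219) and (280,248). Next I'll fit the bay and the caddy poses.

```bash
cat > fit.py <<'E'
from h import *
from scipy.optimize import least_squares
def yellow(n,f,box=None):
    hsv=cv2.cvtColor(f,cv2.COLOR_RGB2HSV)
    m=cv2.inRange(hsv,(18,110,90),(32,255,255))
    if box is not None:
        mm=np.zeros_like(m);mm[box[1]:box[3],box[0]:box[2]]=1;m=m*mm
    return m
def baypts(n,f,box=None):
    m=yellow(n,f,box);K=T_cam(n);ys,xs=np.nonzero(m)
    return np.array([back(K,(x,y),0)[:2] for x,y in zip(xs,ys)])
E
python3 - <<'E'
from fit import *
f=grab_frame('scene')
P=baypts('scene',f,(240,175,345,262))
th=np.arctan2(0.234-0.0,0.469-.47)
# two clusters by kmeans along line
_,lab,c=cv2.kmeans(P.astype(np.float32),2,None,(3,50,1e-4),5,cv2.KMEANS_PP_CENTERS)
lab=lab.ravel()
for k in range(2):
    Q=P[lab==k];l=cv2.fitLine(Q.astype(np.float32),cv2.DIST_HUBER,0,.001,.001).ravel()
    print(k,len(Q),l,np.degrees(np.arctan2(l[1],l[0]))%180, Q@l[:2] @ np.ones(1) if 0 else (np.min(Q@l[:2]),np.max(Q@l[:2])))
K=T_cam('scene')
def c(x,y,z): return back(K,(x/3.3+130,y/3.3+130),z)
print('noseL',c(285,303,.05),'noseR',c(371,386,.05))
print('bar ends',c(106,392,.135),c(193,490,.135))
print('clampgrip tip',c(686,50,.215))
E
```

```text
0 193 [ 0.10260204 -0.9947225   0.5757628   0.05064851] 95.88903 (np.float64(-0.10476199234142132), np.float64(0.09394585656425314))
1 168 [ 0.13123038 -0.9913519   0.42884192  0.02795769] 97.5407 (np.float64(-0.09051545939475905), np.float64(0.10899104762177686))
noseL [ 0.4318651  -0.15279831  0.05      ] noseR [ 0.5468914 -0.1279965  0.05     ]
bar ends [ 0.48666454 -0.33140201  0.135     ] [ 0.601959  -0.3086618  0.135    ]
clampgrip tip [0.4838092  0.22971918 0.215     ]
```

Estimates: the caddy is at about (0.508,-0.228) with heading ~102°. The bay is at about (0.502,0.074) with heading ~96.5°. I'll move the wrist camera over them for a closer measurement.

```bash
python3 -m crank '[{"angular":[0,0,1],"delta_pos":[0,0,-1],"gripper":1},{"angular":[0,0,0.7],"delta_pos":[0,0,-1],"gripper":1},{"angular":[0,0,0],"delta_pos":[0.7,-1,-0.6],"gripper":1},{"angular":[0,0,0],"delta_pos":[0.7,-1,-0.6],"gripper":1},{"angular":[0,0,0],"delta_pos":[0.7,-1,-0.6],"gripper":1},{"angular":[0,0,0],"delta_pos":[0.7,-1,-0.2],"gripper":1},{"angular":[0,0,0],"delta_pos":[0.7,-1,0],"gripper":1},{"angular":[0,0,0],"delta_pos":[0.7,-1,0],"gripper":1},{"angular":[0,0,0],"delta_pos":[0.7,-1,0],"gripper":1},{"angular":[0,0,0],"delta_pos":[0.7,-1,0],"gripper":1},{"angular":[0,0,0],"delta_pos":[0.7,-1,0],"gripper":1},{"angular":[0,0,0],"delta_pos":[0.7,-1,0],"gripper":1}]'
python3 -m crank '[{"angular":[0,0,0],"delta_pos":[0.7,-1,0],"gripper":1},{"angular":[0,0,0],"delta_pos":[0.7,-1,0],"gripper":1},{"angular":[0,0,0],"delta_pos":[0.7,-1,0],"gripper":1},{"angular":[0,0,0],"delta_pos":[0.7,-1,0],"gripper":1},{"angular":[0,0,0],"delta_pos":[0,0,0],"gripper":1},{"angular":[0,0,0],"delta_pos":[0,0,0],"gripper":1}]'
python3 - <<'E'
from h import *
s=state();print(s['time'],s['tool_pos'],s['tool_rot'])
f=grab_frame('wrist'); save('w1',f); np.save('w1.npy',f)
K=T_cam('wrist')
np.savez('w1cam.npz',K=K[0],T=K[1])
for t,z in [('caddy',0),('push_bar',.135),('nose',.038),('hub_left',.018),('hub_right',.018),('bay',0),('clamp_grip',.191),('tips_jar',.052),('clamp_pad',.1)]:
    for d in landmark_of('wrist',t)[:2]:
        print(t,round(d['conf'],2),np.round(d['pixel'],1),np.round(back(K,d['pixel'],z),3))
E
```

```text
time: 2.35
tool_pos: [0.3632, -0.2457, 0.329]
tool_rot: [0.0, 0.994, 0.106, 0.0]
contact_force: [0.3, 0.5, -1.0]
gripper_width: 1.004
time: 3.1
tool_pos: [0.4194, -0.1121, 0.3289]
tool_rot: [0.0, 0.994, 0.107, -0.0]
contact_force: [0.2, -0.1, -0.3]
gripper_width: 1.001
3.1 [ 0.41943674 -0.1121166   0.32886285] [ 2.39816305e-04  9.94307585e-01  1.06547482e-01 -5.78674034e-05]
caddy 0.92 [377.  112.1] [ 0.499 -0.229  0.   ]
push_bar 0.57 [522.6 115. ] [ 0.522 -0.329  0.135]
nose 0.76 [308.2 111.8] [ 0.481 -0.138  0.038]
nose 0.31 [380.3 235.2] [ 0.347 -0.268  0.038]
hub_left 0.83 [542.8 164.1] [ 0.481 -0.454  0.018]
hub_right 0.24 [380.5  89.9] [ 0.525 -0.221  0.018]
tips_jar 0.79 [380.9  90.7] [ 0.521 -0.212  0.052]
clamp_pad 0.55 [25.3 44.9] [0.485 0.156 0.1  ]
clamp_pad 0.15 [379.1  88.3] [ 0.519 -0.198  0.1  ]
```

View pics/w1.png

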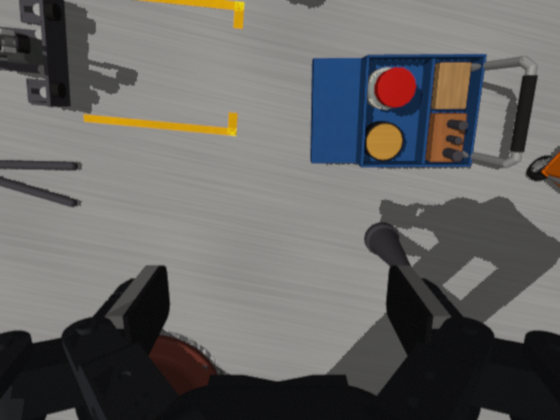

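The wrist view shows the caddy with nose corners at (312,58) and (311,163), the push bar sleeve from (532,77) to (519,150), bay mouth corners at (238,8) and (237,131), and the stop at (57,55). Now I'll fit both poses.

```bash
python3 - <<'E'
from fit import *
f=np.load('w1.npy');z=np.load('w1cam.npz');K=(z['K'],z['T'])
# enlarged views
c=cv2.resize(f[30:190,290:560,::-1],None,fx=2.9,fy=2.9,interpolation=cv2.INTER_CUBIC);cv2.imwrite('pics/w1c.png',c)
c=cv2.resize(f[0:210,0:260,::-1],None,fx=2.8,fy=2.8,interpolation=cv2.INTER_CUBIC);cv2.imwrite('pics/w1b.png',c)
M=np.array([[.09,-.06,.05],[.09,.06,.05],[.037,-.06,.08],[-.089,-.06,.08],[-.089,.06,.08],[.037,.06,.08],[-.102,-.035,.135],[-.102,.035,.135]])
U=np.array([[312,58],[311,163],[365,55],[486,54],[472,167],[363,168],[532,77],[519,150]],float)
r=least_squares(lambda p:(proj(K,pose(*p,M))-U).ravel(),[.5,-.23,1.78],loss='soft_l1')
print(r.x,np.degrees(r.x[2]));print(np.round((proj(K,pose(*r.x,M))-U),1))
hsv=cv2.cvtColor(f,cv2.COLOR_RGB2HSV)
m=cv2.inRange(hsv,(18,110,90),(32,255,255));m[:,250:]=0;m[180:]=0
ys,xs=np.nonzero(m);P=np.array([back(K,(x,y),0)[:2] for x,y in zip(xs,ys)])
lines=[]
for a,b in ((0,60),(60,180)):
    s=(ys>=a)&(ys<b)&(xs<225);Q=P[s];l=cv2.fitLine(Q.astype(np.float32),cv2.DIST_HUBER,0,.001,.001).ravel();print(l,np.degrees(np.arctan2(l[1],l[0]))%180,s.sum());lines.append(l)
    print('ends y',Q[:,1].min(),Q[:,1].max(), 'tick', P[(ys>=a)&(ys<b)][:,1].min())
E
```

```text
[ 0.50017729 -0.22980576  1.79581643] 102.89270193705158
[[ 1.3  0.5]
 [ 0.9  1.2]
 [ 1.6 -0.2]
 [ 1.2 -0.8]
 [-0.2 -0.2]
 [-2.2  0.1]
 [-1.9 -2. ]
 [-1.7  1.2]]
[ 0.16632923 -0.9860703   0.5749575   0.02348905] 99.57446 436
ends y -0.012956601093487494 0.08848961671223492 tick -0.03832528604944794
[ 0.11967158 -0.9928135   0.42185125  0.05390148] 96.87315 1137
ends y -0.03874160472002271 0.14526337709713838 tick -0.05425971691299558
```

View pics/w1c.png

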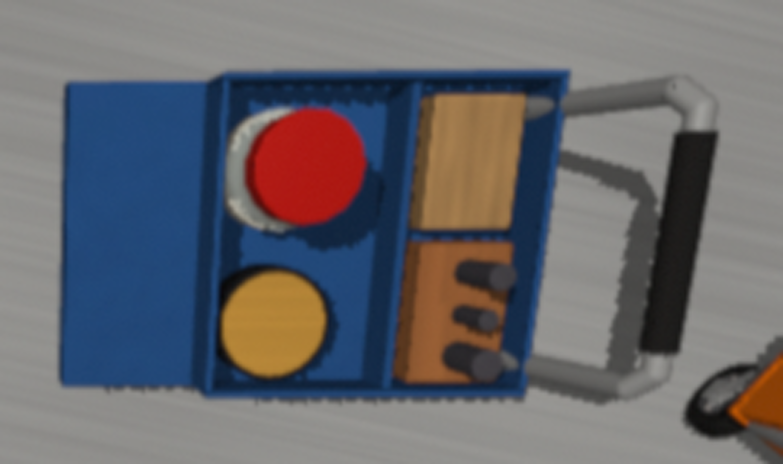

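View pics/w1b.png

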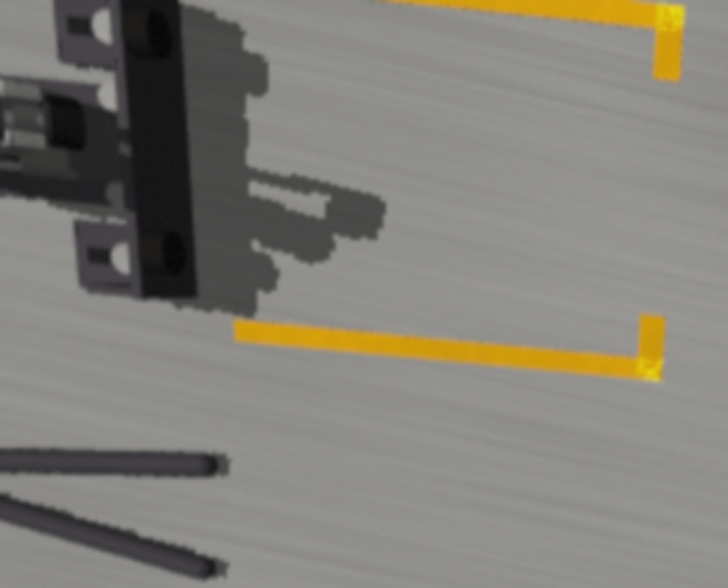

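```bash
python3 - <<'E'
from fit import *
f=np.load('w1.npy');z=np.load('w1cam.npz');K=(z['K'],z['T'])
hsv=cv2.cvtColor(f,cv2.COLOR_RGB2HSV)
m=cv2.inRange(hsv,(18,110,90),(32,255,255));m[:,250:]=0;m[180:]=0
ys,xs=np.nonzero(m);P=np.array([back(K,(x,y),0)[:2] for x,y in zip(xs,ys)])
lo=P[(ys>60)&(xs<224)]; up=P[(ys<60)&(xs<224)&(xs>190)]
for Q in (lo,up):
    l=cv2.fitLine(Q.astype(np.float32),cv2.DIST_HUBER,0,.001,.001).ravel();print(l,np.degrees(np.arctan2(l[1],l[0]))%180)
for b in (96.4,96.9,97.4):
    b=np.radians(b);yv=np.array([-np.sin(b),np.cos(b)]);xv=np.array([np.cos(b),np.sin(b)])
    a,c=lo@yv,up@yv
    print(np.degrees(b),'left y',np.median(a),np.percentile(a,[2,98]),'right',np.median(c),np.percentile(c,[2,98]),'mid',(np.median(a)+np.median(c))/2,'half',(np.median(a)-np.median(c))/2)
    print(' mouth x',P@xv @ np.zeros(0) if 0 else [(P[ys<60]@xv).min(),(P[ys>60]@xv).min(),(P[ys>60]@xv).max()])
E
python3 - <<'E'
from fit import *
f=grab_frame('scene');P=baypts('scene',f,(240,175,345,262))
b=np.radians(96.9);yv=np.array([-np.sin(b),np.cos(b)]);xv=np.array([np.cos(b),np.sin(b)])
t=P@xv;y=P@yv;print(t.min(),t.max())
s=t>t.min()+.02
for k in (y>-.5,y<=-.5):
    Q=P[s&k];l=cv2.fitLine(Q.astype(np.float32),cv2.DIST_HUBER,0,.001,.001).ravel();print(l,np.degrees(np.arctan2(l[1],l[0]))%180,np.median(Q@yv))
E
```

```text
[ 0.11959145 -0.9928232   0.4217703   0.05455241] 96.86853
[ 0.16529554 -0.9862441   0.5778237   0.00647527] 99.514404
96.4 left y -0.42523248000518893 [-0.43033137 -0.42004548] right -0.5748697970497962 [-0.5798057  -0.57089098] mid -0.5000511385274926 half 0.07481865852230365
 mouth x [np.float64(-0.10120291398296025), np.float64(-0.10213580122533875), np.float64(0.09832019314673365)]
96.9 left y -0.4252906532586701 [-0.43022875 -0.42027667] right -0.5743290565297856 [-0.57917775 -0.57037533] mid -0.49980985489422786 half 0.07451920163555775
 mouth x [np.float64(-0.10611378927043427), np.float64(-0.10598527146652678), np.float64(0.09460688677987096)]
97.4 left y -0.4252888574174884 [-0.43050403 -0.42011052] right -0.5737812333651833 [-0.5785057  -0.56981541] mid -0.49953504539133586 half 0.07424618797384744
 mouth x [np.float64(-0.11113256638850233), np.float64(-0.10982667051895406), np.float64(0.09088637573229438)]
-0.10409009167183146 0.09523806579477247
[ 0.11941924 -0.9928439   0.42504063  0.05610694] 96.85859 -0.42867103902639986
[ 0.12110032 -0.99264026  0.57387984  0.07362948] 96.95561 -0.5785151118117848
```

Bay: heading 96.9°, origin ≈ (0.4945,0.074). The caddy in the bay frame is at ≈ (-0.302,+0.031) with heading +6°. I'll move over the push bar and check the centring before closing.

```bash
python3 -m crank '[{"angular":[0,0,-0.13],"delta_pos":[0.22,0.98,0],"gripper":1},{"angular":[0,0,0],"delta_pos":[0.22,0.98,0.3],"gripper":1},{"angular":[0,0,0],"delta_pos":[0.22,0.98,0.4],"gripper":1},{"angular":[0,0,0],"delta_pos":[0.22,0.98,0.4],"gripper":1},{"angular":[0,0,0],"delta_pos":[0.22,0.98,0.5],"gripper":1},{"angular":[0,0,0],"delta_pos":[0.22,0.98,0.5],"gripper":1},{"angular":[0,0,0],"delta_pos":[0.22,0.98,0.5],"gripper":1},{"angular":[0,0,0],"delta_pos":[0.22,0.98,0.5],"gripper":1},{"angular":[0,0,0],"delta_pos":[0,0,0],"gripper":1},{"angular":[0,0,0],"delta_pos":[0,0,0],"gripper":1}]'
python3 - <<'E'
from h import *
s=state();print(s['time'],s['tool_pos'],s['tool_rot'])
f=grab_frame('wrist'); save('w2',f); np.save('w2.npy',f)
K=T_cam('wrist');np.savez('w2cam.npz',K=K[0],T=K[1])
print(proj(K,[s['tool_pos']]), proj(K,[[*s['tool_pos'][:2],.135]]))
E
```

```text
time: 4.9
tool_pos: [0.5231, -0.3291, 0.236]
tool_rot: [-0.0, 0.994, 0.112, -0.0]
contact_force: [-0.6, -0.2, 0.5]
gripper_width: 1.001
4.9 [ 0.52312897 -0.32912799  0.23598248] [-1.84133793e-04  9.93685558e-01  1.12200614e-01 -2.73290857e-05]
[[275.98023495 248.25574213]] [[276.5322197 195.7172707]]
```

View pics/w2.png

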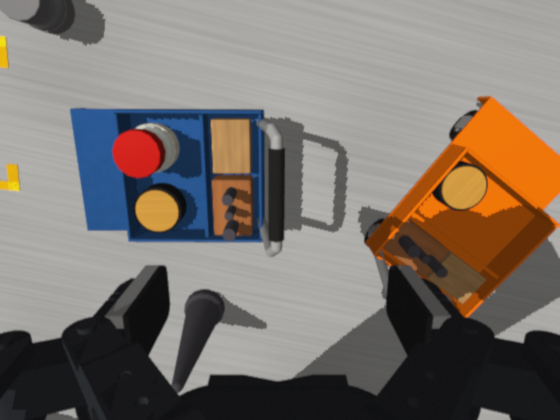

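The bar is exactly between the fingers (sleeve from (277,150) to (275,240), expected centre (276.5,196)) and aligned with the jaws. The jar is upright at (140,150). I'll descend and pinch, refitting the pose from this picture at the same time.

```bash
python3 - <<'E'
from fit import *
z=np.load('w2cam.npz');K=(z['K'],z['T'])
M=np.array([[.09,-.06,.05],[.09,.06,.05],[.037,-.06,.08],[-.089,-.06,.08],[-.089,.06,.08],[.037,.06,.08],[-.102,-.035,.135],[-.102,.035,.135]])
U=np.array([[72,109],[88,231],[117,110],[264,109],[262,241],[130,242],[277,149],[275,241]],float)
r=least_squares(lambda p:(proj(K,pose(*p,M))-U).ravel(),[.5,-.23,1.78],loss='soft_l1')
print(r.x,np.degrees(r.x[2]));print(np.round((proj(K,pose(*r.x,M))-U),1))
print(pose(*r.x,[[-.102,0,.135],[.064,0,0]]))
E
python3 -m crank '[{"angular":[0,0,0],"delta_pos":[0,0,0.7],"gripper":1},{"angular":[0,0,0],"delta_pos":[0,0,0.7],"gripper":1},{"angular":[0,0,0],"delta_pos":[0,0,0.7],"gripper":1},{"angular":[0,0,0],"delta_pos":[0,0,0.7],"gripper":1},{"angular":[0,0,0],"delta_pos":[0,0,0.6],"gripper":1},{"angular":[0,0,0],"delta_pos":[0,0,0],"gripper":1},{"angular":[0,0,0],"delta_pos":[0,0,0],"gripper":1}]'
```

```text
[ 0.50108386 -0.23068949  1.78864934] 102.4820580963209
[[-1.3 -0.5]
 [ 0.2 -0.3]
 [-2.8 -0.2]
 [-0.8  1.9]
 [ 1.6  2.1]
 [-1.   0.1]
 [ 1.4  0.1]
 [ 2.7 -1.2]]
[[ 0.52312951 -0.33027859  0.135     ]
 [ 0.48725129 -0.16820221  0.        ]]
time: 5.82
tool_pos: [0.5236, -0.3298, 0.1345]
tool_rot: [0.0, 0.994, 0.112, 0.0]
contact_force: [-0.0, 0.0, 0.1]
gripper_width: 0.999
```

```bash
python3 -m crank '[{"angular":[0,0,0],"delta_pos":[0,0,0],"gripper":0},{"angular":[0,0,0],"delta_pos":[0,0,0],"gripper":0},{"angular":[0,0,0],"delta_pos":[0,0,0],"gripper":0},{"angular":[0,0,0],"delta_pos":[0,0,0],"gripper":0},{"angular":[0,0,0],"delta_pos":[0,0,0],"gripper":0},{"angular":[0,0,0],"delta_pos":[0,0,0],"gripper":0}]'; python3 - <<'E'
from h import *
print(state()['ft_torque'],state()['contact_force'])
E
cat > plan.py <<'E'
import numpy as np
# bay frame: F=front axle point, heading h (deg). bay heading/ origin
B=np.radians(96.9);O=np.array([.4945,.074]);L=.166
xv=np.array([np.cos(B),np.sin(B)]);yv=np.array([-xv[1],xv[0]])
def simulate(segs,F,h):
    # segs: list of (ds, dh_deg) per row; returns list of poses
    out=[(F.copy(),h)]
    for ds,dh in segs:
        hm=np.radians(h+dh/2);F=F+ds*np.array([np.cos(hm),np.sin(hm)]);h=h+dh;out.append((F.copy(),h))
    return out
def rows(out):
    R=[]
    for (F0,h0),(F1,h1) in zip(out,out[1:]):
        a=np.radians(h0);b=np.radians(h1)
        b0=F0-L*np.array([np.cos(a),np.sin(a)]);b1=F1-L*np.array([np.cos(b),np.sin(b)])
        d=b1-b0
        # tool axes at row start: tool y = -caddy x ; tool x = -caddy y (right)
        cx=np.array([np.cos(a),np.sin(a)]);cy=np.array([-cx[1],cx[0]])
        R.append((-(h1-h0)/5,-d@cy/.03,-d@cx/.03))
    return R
E
python3 - <<'E'
from plan import *
w=np.array([.4869,-.1677]) ; F=np.array([(w-O)@xv,(w-O)@yv]);h=102.6-96.9
print('F',F,h)
segs=[(.006,-2.6)]*3+[(.008,-4)]*4+[(.010,0)]*6+[(.010,2)]*5+[(.010,1)]*8
o=simulate(segs,F,h)
for i,(Fi,hi) in enumerate(o): print(i,np.round(Fi,4),round(hi,1))
E
```

```text
time: 6.58
tool_pos: [0.5231, -0.3294, 0.1338]
tool_rot: [-0.0, 0.994, 0.112, -0.0]
contact_force: [-0.2, -0.1, 0.2]
gripper_width: -0.001
[-0.01580144 -0.0212224  -0.01687676] [-0.19130491 -0.1363721   0.21549249]
F [-0.23903641  0.03658203] 5.699999999999989
0 [-0.239   0.0366] 5.7
1 [-0.2331  0.037 ] 3.1
2 [-0.2271  0.0372] 0.5
3 [-0.2211  0.0371] -2.1
4 [-0.2131  0.0366] -6.1
5 [-0.2052  0.0354] -10.1
6 [-0.1973  0.0338] -14.1
7 [-0.1896  0.0316] -18.1
8 [-0.1801  0.0284] -18.1
9 [-0.1706  0.0253] -18.1
10 [-0.1611  0.0222] -18.1
11 [-0.1516  0.0191] -18.1
12 [-0.1421  0.016 ] -18.1
13 [-0.1326  0.0129] -18.1
14 [-0.1231  0.01  ] -16.1
15 [-0.1134  0.0074] -14.1
16 [-0.1037  0.0051] -12.1
17 [-0.0939  0.0032] -10.1
18 [-0.084   0.0016] -8.1
19 [-0.0741  0.0003] -7.1
20 [-0.0641 -0.0009] -6.1
21 [-0.0542 -0.0019] -5.1
22 [-0.0442 -0.0027] -4.1
23 [-0.0342 -0.0033] -3.1
24 [-0.0242 -0.0037] -2.1
25 [-0.0142 -0.004 ] -1.1
26 [-0.0042 -0.0041] -0.1
```

The gripper closed fully (-0.001), so it isn't holding a 12 mm bar. I'll take a look.

```bash
python3 - <<'E'
from h import *
f=grab_frame('wrist'); save('w3',f)
g=grab_frame('side'); save('s3',g,(220,200,420,350),4)
E
```

```text
(no output)
```

View pics/w3.png

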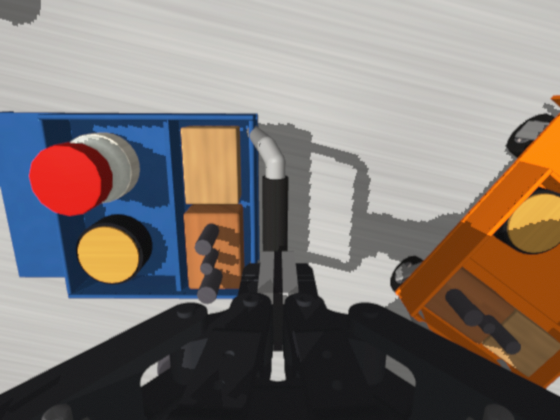

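View pics/s3.png

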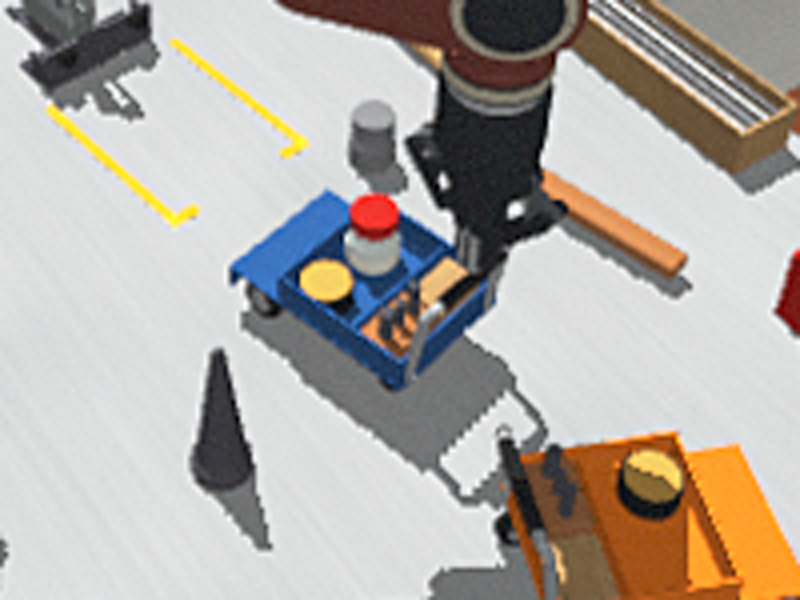

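```bash
python3 - <<'E'
from h import *
import cv2
s=state();t=s['tool_pos'];print(s['time'],t)
for n,box,sc in (('side',(300,200,400,300),6),('scene',(120,180,260,310),5)):
    f=grab_frame(n); K=T_cam(n)
    c=cv2.resize(f[box[1]:box[3],box[0]:box[2],::-1],None,fx=sc,fy=sc,interpolation=cv2.INTER_CUBIC)
    q=s['tool_rot'];Rm=R.from_quat([q[1],q[2],q[3],q[0]]).as_matrix()
    for p,col in ((t,(0,255,0)),(t+Rm@[0,0,.017],(0,255,255)),(t+Rm@[0,0,-.056],(255,0,255)),(t+Rm@[.035,0,0],(255,255,0)),(t+Rm@[-.035,0,0],(255,255,0))):
        u=(proj(K,[p])[0]-box[:2])*sc; cv2.circle(c,tuple(int(v) for v in u),4,col,-1)
    cv2.imwrite(f'pics/{n}4.png',c)
E
```

```text
6.675 [ 0.5231447  -0.32940669  0.13374817]
```

View pics/side4.png

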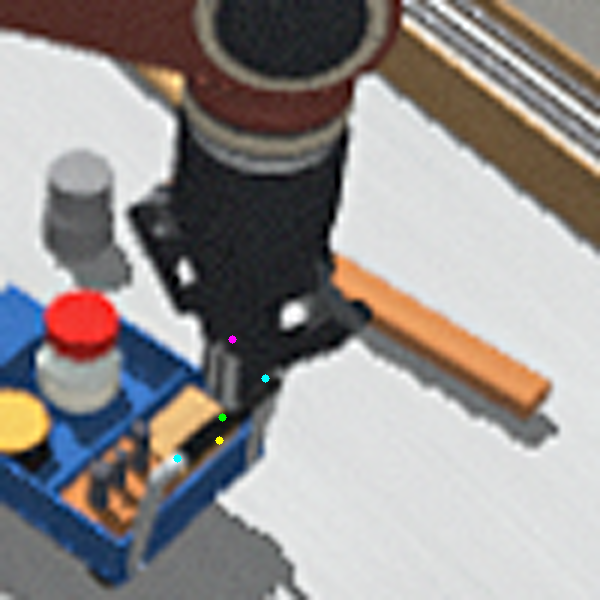

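View pics/scene4.png

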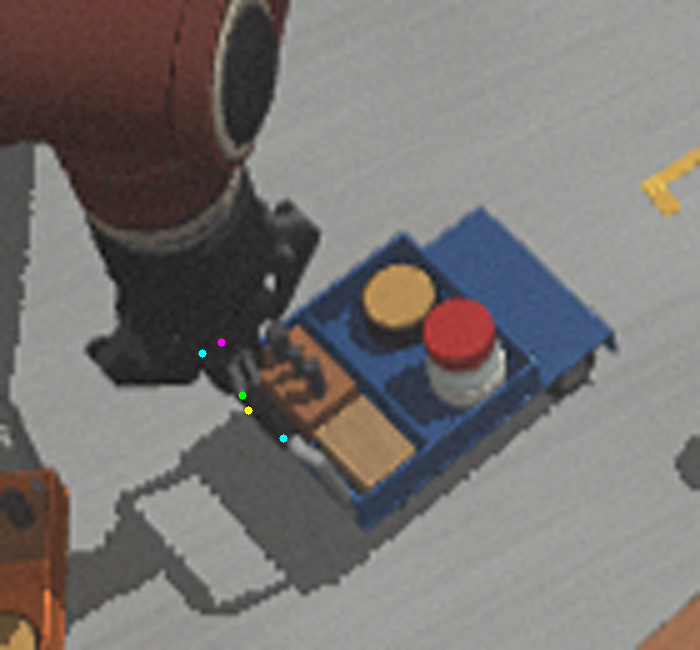

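The side view shows the fingers shut just above the bar: the bar at (222,418) is uncovered and the finger ends are at about (228,400). The fingertips are therefore about 30 mm shorter than nominal. I'll open part way, go about 26 mm lower in small steps while watching force, and close again.

```bash
python3 -m crank '[{"angular":[0,0,0],"delta_pos":[0,0,0],"gripper":0.4},{"angular":[0,0,0],"delta_pos":[0,0,0],"gripper":0.4},{"angular":[0,0,0],"delta_pos":[0,0,0.1],"gripper":0.4},{"angular":[0,0,0],"delta_pos":[0,0,0.2],"gripper":0.4},{"angular":[0,0,0],"delta_pos":[0,0,0.2],"gripper":0.4}]'; python3 - <<'E'
from h import *
f=grab_frame('wrist'); save('w5',f)
g=grab_frame('side'); save('s5',g,(300,200,400,300),6)
E
```

```text
time: 7.4
tool_pos: [0.523, -0.3293, 0.1181]
tool_rot: [-0.0, 0.994, 0.112, -0.0]
contact_force: [0.7, -0.3, -1.3]
gripper_width: 0.397
```

View pics/w5.png

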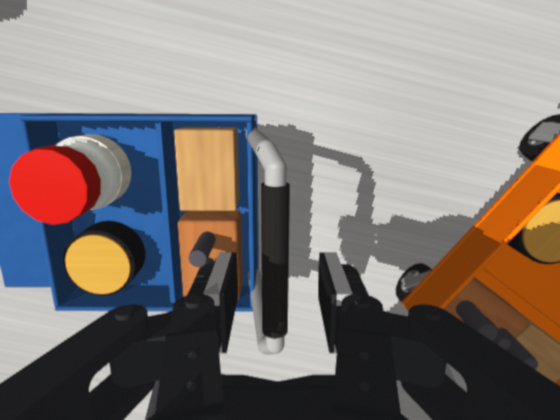

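View pics/s5.png

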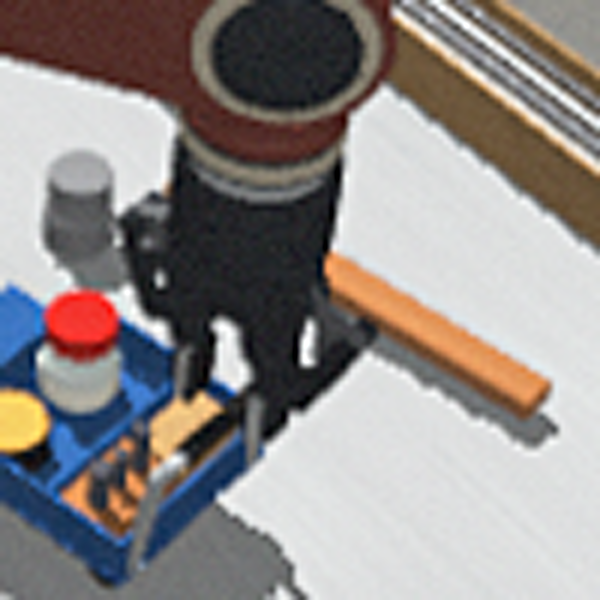

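The fingers straddle the bar evenly (tips at columns 237 and 322, bar at 262–288), but the apparent depth puts the tips still above it. I'll lower another 24 mm and close.

```bash
python3 -m crank '[{"angular":[0,0,0],"delta_pos":[0,0,0.2],"gripper":0.4},{"angular":[0,0,0],"delta_pos":[0,0,0.2],"gripper":0.4},{"angular":[0,0,0],"delta_pos":[0,0,0.2],"gripper":0.4},{"angular":[0,0,0],"delta_pos":[0,0,0.2],"gripper":0.4},{"angular":[0,0,0],"delta_pos":[0,0,0],"gripper":0.4}]'; python3 -m crank '[{"angular":[0,0,0],"delta_pos":[0,0,0],"gripper":0},{"angular":[0,0,0],"delta_pos":[0,0,0],"gripper":0},{"angular":[0,0,0],"delta_pos":[0,0,0],"gripper":0},{"angular":[0,0,0],"delta_pos":[0,0,0],"gripper":0}]'
python3 - <<'E'
from h import *
f=grab_frame('wrist'); save('w6',f)
E
```

```text
time: 8.12
tool_pos: [0.5227, -0.3291, 0.0939]
tool_rot: [-0.001, 0.994, 0.112, -0.001]
contact_force: [0.1, 0.2, -0.1]
gripper_width: 0.399
time: 8.62
tool_pos: [0.5234, -0.3297, 0.0952]
tool_rot: [0.0, 0.994, 0.112, 0.0]
contact_force: [0.2, -0.4, 1.1]
gripper_width: 0.116
```

View pics/w6.png

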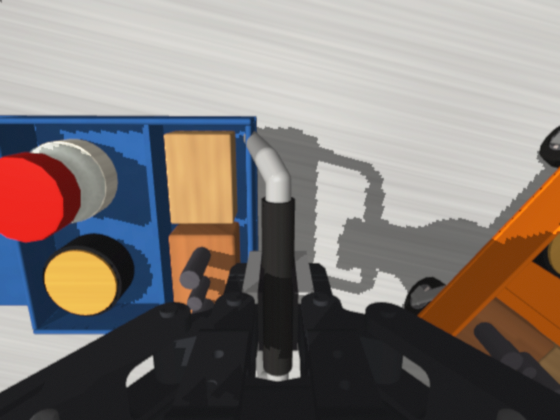

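The width is 0.116, so the bar is pinched. Now I'll plan the steering: front axle point F ≈ (-0.239,+0.037) in the bay frame, heading +6°.

```bash
python3 - <<'E'
from plan import *
F=np.array([-.2392,.0374]);h=5.97
segs=[(.003,-2),(.004,-4)]+[(.005,-4)]*5+[(.006,-4),(.007,-2)]+[(.010,0)]*4+[(.010,2.5)]+[(.010,3.5)]*5+[(.010,2.5),(.010,2),(.01,1.03)]+[(.01,0)]*8
o=simulate(segs,F,h);r=rows(o)
for i,(Fi,hi) in enumerate(o): print(i,np.round(Fi*1000,1),round(hi,1), 'az %.2f tx %.2f ty %.2f'%r[i] if i<len(r) else '')
E
```

```text
0 [-239.2   37.4] 6.0 az 0.40 tx -0.19 ty -0.10
1 [-236.2   37.7] 4.0 az 0.80 tx -0.38 ty -0.15
2 [-232.2   37.8] -0.0 az 0.80 tx -0.38 ty -0.18
3 [-227.2   37.6] -4.0 az 0.80 tx -0.38 ty -0.18
4 [-222.2   37.1] -8.0 az 0.80 tx -0.38 ty -0.18
5 [-217.3   36.2] -12.0 az 0.80 tx -0.38 ty -0.18
6 [-212.5   35. ] -16.0 az 0.80 tx -0.38 ty -0.18
7 [-207.7   33.5] -20.0 az 0.80 tx -0.38 ty -0.21
8 [-202.2   31.2] -24.0 az 0.40 tx -0.19 ty -0.24
9 [-195.8   28.3] -26.0 az -0.00 tx -0.00 ty -0.33
10 [-186.8   23.9] -26.0 az -0.00 tx -0.00 ty -0.33
11 [-177.8   19.5] -26.0 az -0.00 tx 0.00 ty -0.33
12 [-168.9   15.1] -26.0 az -0.00 tx 0.00 ty -0.33
13 [-159.9   10.7] -26.0 az -0.50 tx 0.23 ty -0.34
14 [-150.8    6.5] -23.5 az -0.70 tx 0.33 ty -0.34
15 [-141.5    2.8] -20.0 az -0.70 tx 0.33 ty -0.34
16 [-132.    -0.3] -16.5 az -0.70 tx 0.33 ty -0.34
17 [-122.3   -2.9] -13.0 az -0.70 tx 0.33 ty -0.34
18 [-112.5   -4.8] -9.5 az -0.70 tx 0.33 ty -0.34
19 [-102.6   -6.2] -6.0 az -0.50 tx 0.23 ty -0.34
20 [-92.7  -7. ] -3.5 az -0.40 tx 0.19 ty -0.34
21 [-82.7  -7.5] -1.5 az -0.21 tx 0.10 ty -0.33
22 [-72.7  -7.7] -0.5 az -0.00 tx 0.00 ty -0.33
23 [-62.7  -7.7] -0.5 az -0.00 tx -0.00 ty -0.33
24 [-52.7  -7.8] -0.5 az -0.00 tx 0.00 ty -0.33
25 [-42.7  -7.9] -0.5 az -0.00 tx 0.00 ty -0.33
26 [-32.7  -8. ] -0.5 az -0.00 tx 0.00 ty -0.33
27 [-22.7  -8.1] -0.5 az -0.00 tx 0.00 ty -0.33
28 [-12.7  -8.2] -0.5 az -0.00 tx 0.00 ty -0.33
29 [-2.7 -8.3] -0.5 az -0.00 tx 0.00 ty -0.33
30 [ 7.3 -8.4] -0.5
```

```bash
python3 -m crank '[{"angular":[0,0,0.2],"delta_pos":[-0.1,-0.1,0],"gripper":0},{"angular":[0,0,0.6],"delta_pos":[-0.29,-0.17,0],"gripper":0},{"angular":[0,0,0.8],"delta_pos":[-0.38,-0.18,0],"gripper":0}]'; python3 -m crank '[{"angular":[0,0,0.8],"delta_pos":[-0.38,-0.18,0],"gripper":0},{"angular":[0,0,0.8],"delta_pos":[-0.38,-0.18,0],"gripper":0},{"angular":[0,0,0.8],"delta_pos":[-0.38,-0.18,0],"gripper":0},{"angular":[0,0,0.8],"delta_pos":[-0.38,-0.2,0],"gripper":0},{"angular":[0,0,0.6],"delta_pos":[-0.29,-0.22,0],"gripper":0},{"angular":[0,0,0],"delta_pos":[0,-0.33,0],"gripper":0}]'
python3 - <<'E'
from h import *
print(state()['tool_pos'],state()['tool_rot'],state()['contact_force'],state()['ft_torque'])
f=grab_frame('wrist'); save('w7',f)
g=grab_frame('scene'); save('sc7',g,(130,150,330,300),4)
E
```

```text
time: 9.05
tool_pos: [0.4979, -0.3204, 0.0952]
tool_rot: [0.0, 0.999, 0.041, 0.0]
contact_force: [0.6, -0.9, 1.0]
gripper_width: 0.116
time: 9.8
tool_pos: [0.4479, -0.2796, 0.0952]
tool_rot: [0.0, 0.992, -0.123, 0.0]
contact_force: [-0.5, -1.1, 1.3]
gripper_width: 0.116
[ 0.44786176 -0.27962965  0.09518242] [ 3.96674336e-04  9.92371486e-01 -1.23282527e-01  3.07464010e-04] [-0.51405996 -1.07143728  1.28242637] [-0.20214419  0.09119097 -0.04516916]
```

View pics/sc7.png

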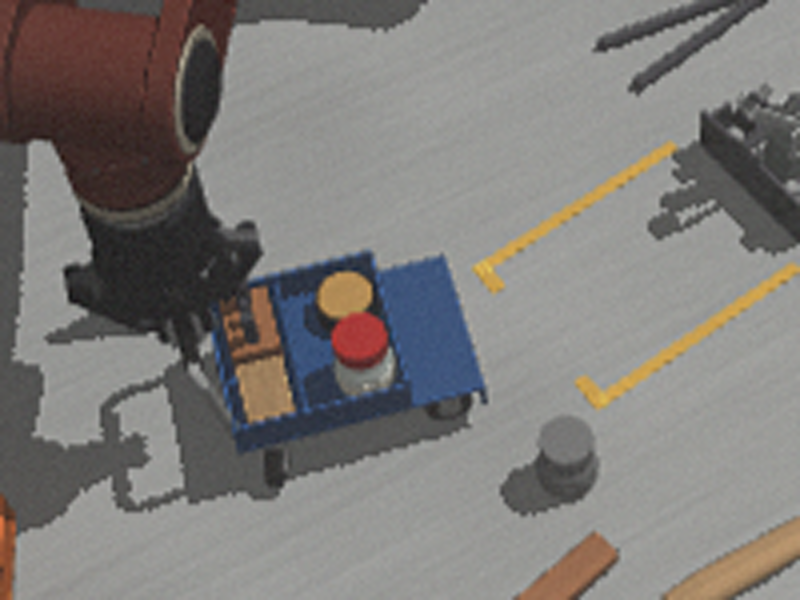

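View pics/w7.png

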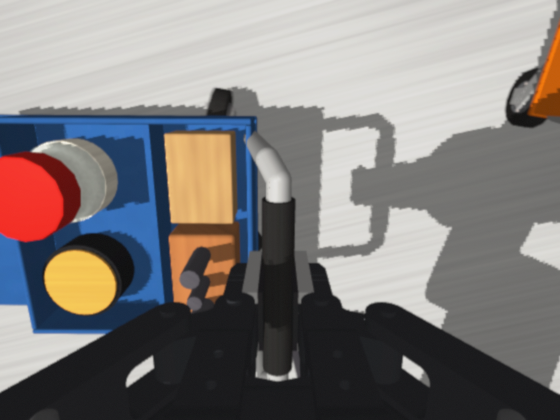

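Steering works: the caddy turned with the tool, the jar is upright, and forces are about 1 N. Now I'll plan the turn-out from the measured pose.

```bash
cat >> plan.py <<'E'
def now():
    from plant import state
    s=state();q=s['tool_rot'];a=2*np.arctan2(q[2],q[1]);hd=a+np.pi/2
    d=np.array([np.cos(hd),np.sin(hd)]);F=s['tool_pos'][:2]+L*d-O
    return np.array([F@xv,F@yv]),np.degrees(hd-B)
E
python3 - <<'E'
from plan import *
F,h=now();print(F,h)
segs=[(.010,0)]*3+[(.010,2)]+[(.010,3)]*5+[(.010,2),(.01,2.06)]+[(.01,0)]*8
o=simulate(segs,F,h);r=rows(o)
for i,(Fi,hi) in enumerate(o): print(i,np.round(Fi*1000,1),round(hi,1), 'az %.2f tx %.2f ty %.2f'%r[i] if i<len(r) else '')
E
```

```text
[-0.18948948  0.02862649] -20.94055718822535
0 [-189.5   28.6] -20.9 az -0.00 tx -0.00 ty -0.33
1 [-180.1   25.1] -20.9 az -0.00 tx -0.00 ty -0.33
2 [-170.8   21.5] -20.9 az -0.00 tx 0.00 ty -0.33
3 [-161.5   17.9] -20.9 az -0.40 tx 0.19 ty -0.34
4 [-152.1   14.5] -18.9 az -0.60 tx 0.28 ty -0.34
5 [-142.5   11.5] -15.9 az -0.60 tx 0.28 ty -0.34
6 [-132.8    9. ] -12.9 az -0.60 tx 0.28 ty -0.34
7 [-123.    7.] -9.9 az -0.60 tx 0.28 ty -0.34
8 [-113.2    5.6] -6.9 az -0.60 tx 0.28 ty -0.34
9 [-103.2    4.6] -3.9 az -0.40 tx 0.19 ty -0.34
10 [-93.2   4.1] -1.9 az -0.41 tx 0.19 ty -0.34
11 [-83.2   3.9] 0.1 az -0.00 tx -0.00 ty -0.33
12 [-73.2   4. ] 0.1 az -0.00 tx -0.00 ty -0.33
13 [-63.2   4. ] 0.1 az -0.00 tx -0.00 ty -0.33
14 [-53.2   4. ] 0.1 az -0.00 tx -0.00 ty -0.33
15 [-43.2   4. ] 0.1 az -0.00 tx -0.00 ty -0.33
16 [-33.2   4. ] 0.1 az -0.00 tx -0.00 ty -0.33
17 [-23.2   4.1] 0.1 az -0.00 tx -0.00 ty -0.33
18 [-13.2   4.1] 0.1 az -0.00 tx -0.00 ty -0.33
19 [-3.2  4.1] 0.1
```

```bash
python3 -m crank '[{"angular":[0,0,0],"delta_pos":[0,-0.33,0],"gripper":0},{"angular":[0,0,0],"delta_pos":[0,-0.33,0],"gripper":0},{"angular":[0,0,0],"delta_pos":[0,-0.33,0],"gripper":0},{"angular":[0,0,0],"delta_pos":[0,-0.33,0],"gripper":0},{"angular":[0,0,-0.4],"delta_pos":[0.19,-0.34,0],"gripper":0},{"angular":[0,0,-0.6],"delta_pos":[0.28,-0.34,0],"gripper":0},{"angular":[0,0,-0.6],"delta_pos":[0.28,-0.34,0],"gripper":0},{"angular":[0,0,-0.6],"delta_pos":[0.28,-0.34,0],"gripper":0},{"angular":[0,0,-0.6],"delta_pos":[0.28,-0.34,0],"gripper":0},{"angular":[0,0,-0.6],"delta_pos":[0.28,-0.34,0],"gripper":0}]'
python3 - <<'E'
from plan import *
from h import *
F,h=now();print(F,h)
f=grab_frame('wrist'); save('w8',f);np.save('w8.npy',f);K=T_cam('wrist');np.savez('w8cam.npz',K=K[0],T=K[1])
g=grab_frame('scene'); save('sc8',g,(170,130,370,280),4);np.save('sc8.npy',g)
E
```

```text
time: 11.15
tool_pos: [0.5139, -0.186, 0.095]
tool_rot: [0.0, 1.0, 0.027, 0.0]
contact_force: [-0.2, -1.0, 5.4]
gripper_width: 0.117
[-0.09485336  0.00098735] -3.7973746949862894
```

View pics/sc8.png

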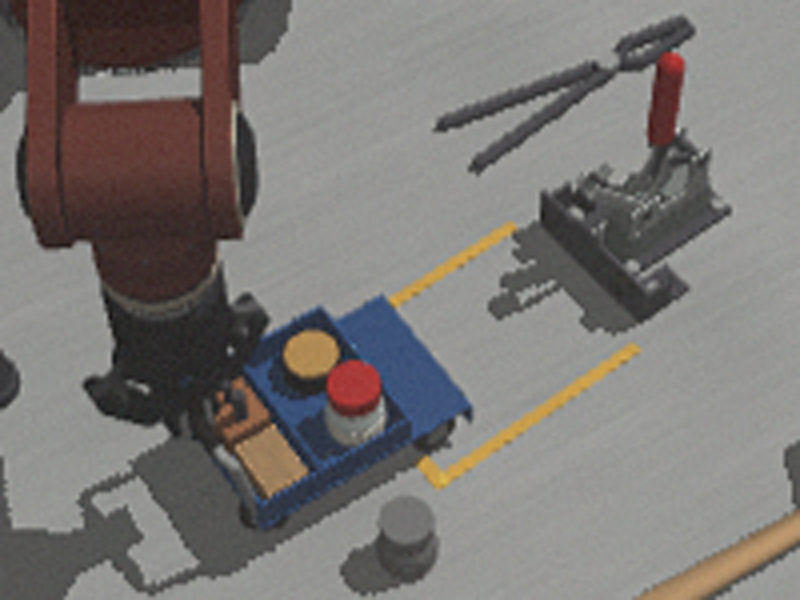

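View pics/w8.png

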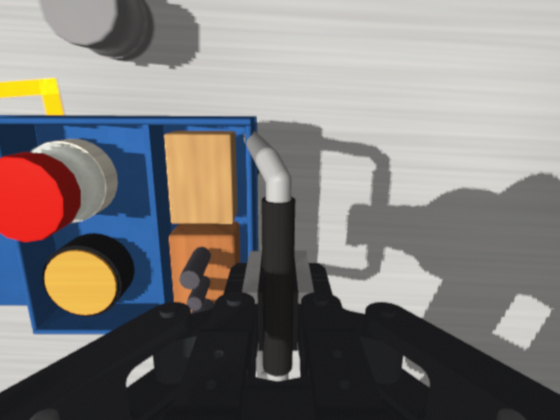

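```bash
python3 - <<'E'
from plan import *
from fit import *
z=np.load('w8cam.npz');K=(z['K'],z['T']);f=np.load('w8.npy')
m=yellow('wrist',f,(0,60,75,117));ys,xs=np.nonzero(m);P=np.array([back(K,(x,y),0)[:2] for x,y in zip(xs,ys)])-O
Q=np.c_[P@xv,P@yv];print(len(Q),Q.min(0),Q.max(0),np.percentile(Q[xs<40],[3,50,97],axis=0))
z=K;g=np.load('sc8.npy');Ks=T_cam('scene')
Pn=np.array([back(Ks,(u/4+170,v/4+130),.05)[:2] for u,v in ((385,297),(470,408))])-O
print('nose L,R by scene',Pn@np.c_[xv,yv])
m=yellow('scene',g,(240,175,345,262));ys,xs=np.nonzero(m);P=np.array([back(Ks,(x,y),0)[:2] for x,y in zip(xs,ys)])-O
Q=P@np.c_[xv,yv]
for s in (Q[:,1]>.05,Q[:,1]<-.05): print(np.median(Q[s&(Q[:,0]>-.09)],axis=0),np.polyfit(*Q[s&(Q[:,0]>-.09)].T,1))
F,h=now();h=np.radians(h);print('nose LR by tool',[F+.026*np.array([np.cos(h),np.sin(h)])+k*.06*np.array([-np.sin(h),np.cos(h)]) for k in (1,-1)])
E
```

```text
1309 [-0.11713608 -0.0817217 ] [-0.07652599 -0.05734051] [[-0.10419033 -0.08133309]
 [-0.09125637 -0.07665013]
 [-0.07826316 -0.07189446]]
nose L,R by scene [[-0.06333549  0.04854023]
 [-0.0742692  -0.06826486]]
[0.02067707 0.07084889] [0.00056914 0.07088072]
[-0.00583783 -0.07871032] [-0.00152981 -0.07882613]
nose LR by tool [array([-0.06421145,  0.05860026]), array([-0.07224671, -0.06113042])]
```

```bash
python3 -m crank '[{"angular":[0,0,-0.4],"delta_pos":[0.19,-0.34,0],"gripper":0},{"angular":[0,0,-0.36],"delta_pos":[0.17,-0.34,0],"gripper":0},{"angular":[0,0,0],"delta_pos":[0,-0.33,0],"gripper":0},{"angular":[0,0,0],"delta_pos":[0,-0.33,0],"gripper":0},{"angular":[0,0,0],"delta_pos":[0,-0.33,0],"gripper":0},{"angular":[0,0,0],"delta_pos":[0,-0.33,0],"gripper":0},{"angular":[0,0,0],"delta_pos":[0,-0.33,0],"gripper":0}]'
python3 - <<'E'
from plan import *
from fit import *
F,h=now();print(F,h, state()['ft_torque'])
f=grab_frame('wrist'); save('w9',f);K=T_cam('wrist');np.savez('w9cam.npz',K=K[0],T=K[1]);np.save('w9.npy',f)
g=grab_frame('scene'); save('sc9',g,(190,120,370,255),4.4)
m=yellow('wrist',f,(0,40,300,117));ys,xs=np.nonzero(m);P=np.array([back(K,(x,y),0)[:2] for x,y in zip(xs,ys)])-O
Q=P@np.c_[xv,yv];print(len(Q),Q.min(0),Q.max(0));s=Q[:,0]>Q[:,0].min()+.015
print(np.median(Q[s],0),np.degrees(np.arctan(np.polyfit(*Q[s].T,1)[0])))
E
```

```text
time: 12.12
tool_pos: [0.5167, -0.1157, 0.095]
tool_rot: [0.0, 0.998, 0.058, 0.0]
contact_force: [1.0, -1.1, 6.1]
gripper_width: 0.116
[-0.02498353  0.00012786] -0.2255280057979858 [-0.16099928 -0.2291634  -0.101273  ]
2960 [-0.11745994 -0.08055967] [-0.0021037  -0.05826722]
[-0.05321492 -0.07553531] 0.2156116826569513
```

View pics/w9.png

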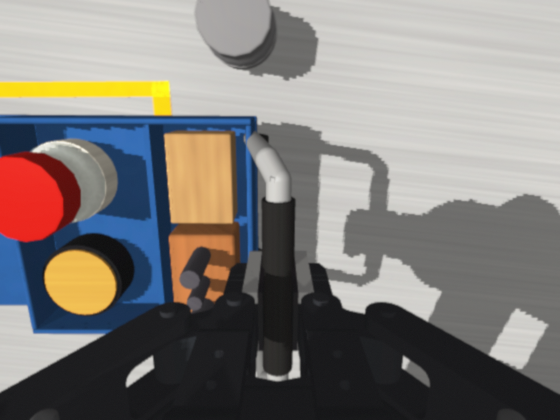

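View pics/sc9.png

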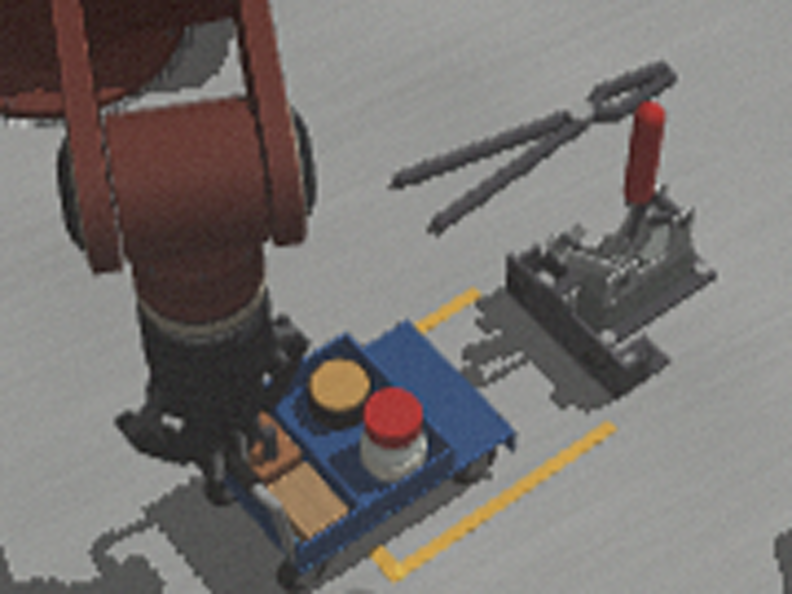

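```bash
python3 -m crank '[{"angular":[0,0,-0.06],"delta_pos":[0.03,-0.3,0],"gripper":0},{"angular":[0,0,0],"delta_pos":[0,-0.3,0],"gripper":0},{"angular":[0,0,0],"delta_pos":[0,-0.3,0],"gripper":0},{"angular":[0,0,0],"delta_pos":[0,-0.3,0],"gripper":0},{"angular":[0,0,0],"delta_pos":[0,-0.3,0],"gripper":0},{"angular":[0,0,0],"delta_pos":[0,-0.3,0],"gripper":0},{"angular":[0,0,0],"delta_pos":[0,-0.2,0],"gripper":0},{"angular":[0,0,0],"delta_pos":[0,-0.1,0],"gripper":0}]'
python3 - <<'E'
from plan import *
from fit import *
F,h=now();print(F,h, state()['ft_torque'],state()['contact_force'])
f=grab_frame('wrist'); save('w10',f);K=T_cam('wrist')
g=grab_frame('scene'); save('sc10',g,(190,120,370,255),4.4)
m=yellow('wrist',f,(0,40,400,117));ys,xs=np.nonzero(m);P=np.array([back(K,(x,y),0)[:2] for x,y in zip(xs,ys)])-O
Q=P@np.c_[xv,yv];print(len(Q),Q.min(0),Q.max(0));s=Q[:,0]>Q[:,0].min()+.015
print(np.median(Q[s],0),np.degrees(np.arctan(np.polyfit(*Q[s].T,1)[0])))
E
```

```text
time: 13.22
tool_pos: [0.5099, -0.0528, 0.095]
tool_rot: [-0.0, 0.998, 0.061, 0.0]
contact_force: [1.5, -0.0, 6.0]
gripper_width: 0.123
[0.03822008 0.00022666] 0.09512320683151881 [-0.05262484 -0.26628408 -0.12668916] [ 1.52390064 -0.00751222  6.04636881]
4364 [-0.11901355 -0.08041975] [ 0.06008794 -0.05823035]
[-0.02302268 -0.07574549] 0.03332764286075935
```

View pics/sc10.png

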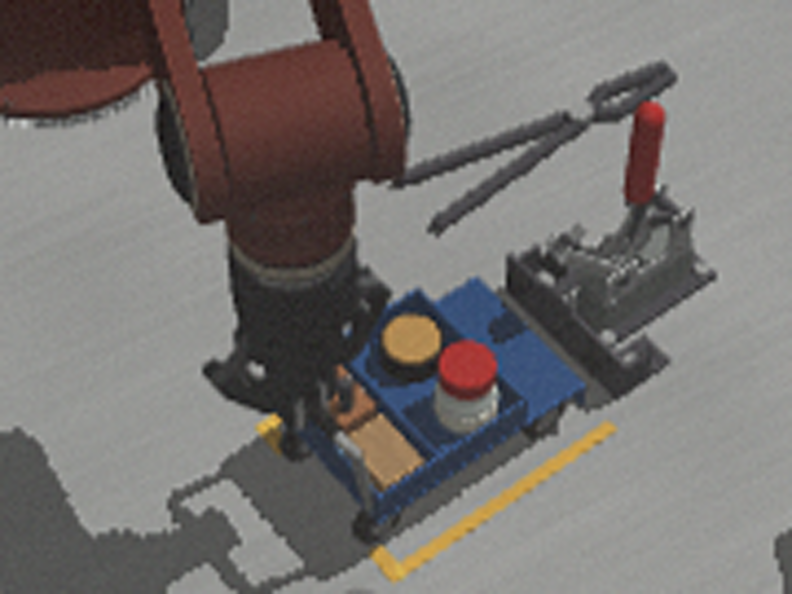

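View pics/w10.png

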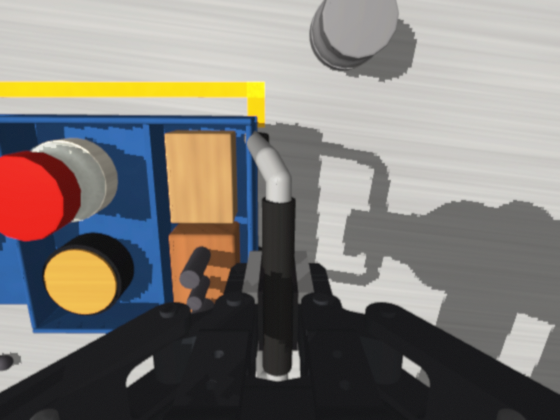

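The caddy is parallel to the lines and well inside them. Now a slow approach to feel for the buffers.

```bash
python3 -m crank '[{"angular":[0,0,0],"delta_pos":[0,-0.1,0],"gripper":0},{"angular":[0,0,0],"delta_pos":[0,-0.1,0],"gripper":0},{"angular":[0,0,0],"delta_pos":[0,-0.1,0],"gripper":0},{"angular":[0,0,0],"delta_pos":[0,-0.1,0],"gripper":0},{"angular":[0,0,0],"delta_pos":[0,-0.05,0],"gripper":0}]'
python3 - <<'E'
from plan import *
print(now())
E
python3 -m crank '[{"angular":[0,0,0],"delta_pos":[0,-0.06,0],"gripper":0},{"angular":[0,0,0],"delta_pos":[0,-0.06,0],"gripper":0},{"angular":[0,0,0],"delta_pos":[0,-0.06,0],"gripper":0}]'
python3 - <<'E'
from plan import *
print(now())
E
```

```text
time: 13.95
tool_pos: [0.5083, -0.0397, 0.0951]
tool_rot: [-0.0, 0.998, 0.061, 0.0]
contact_force: [2.9, 0.0, 6.0]
gripper_width: 0.12
(array([0.05151209, 0.00018598]), np.float64(0.07604895747422388))
time: 14.32
tool_pos: [0.5076, -0.0344, 0.095]
tool_rot: [-0.0, 0.998, 0.061, 0.0]
contact_force: [2.0, -0.4, 6.0]
gripper_width: 0.115
(array([0.05683678, 0.00019621]), np.float64(0.0682519987598176))
```

```bash
python3 -m crank '[{"angular":[0,0,0],"delta_pos":[0,-0.06,0],"gripper":0},{"angular":[0,0,0],"delta_pos":[0,-0.06,0],"gripper":0}]'
python3 -m crank '[{"angular":[0,0,0],"delta_pos":[0,-0.06,0],"gripper":0},{"angular":[0,0,0],"delta_pos":[0,-0.06,0],"gripper":0}]'
python3 -m crank '[{"angular":[0,0,0],"delta_pos":[0,-0.06,0],"gripper":0},{"angular":[0,0,0],"delta_pos":[0,-0.06,0],"gripper":0}]'
python3 - <<'E'
from plan import *
from h import *
print(now(),state()['contact_force'],state()['ft_torque'])
g=grab_frame('scene'); save('sc11',g,(230,120,370,225),5.6)
E
```

```text
time: 14.58
tool_pos: [0.5075, -0.0317, 0.0952]
tool_rot: [0.001, 0.998, 0.061, 0.001]
contact_force: [1.7, -6.5, 4.7]
gripper_width: 0.115
time: 14.82
tool_pos: [0.5082, -0.0313, 0.0957]
tool_rot: [0.005, 0.998, 0.061, 0.002]
contact_force: [5.4, -15.9, 3.2]
gripper_width: 0.118
time: 15.08
tool_pos: [0.5087, -0.0305, 0.097]
tool_rot: [0.008, 0.998, 0.061, 0.003]
contact_force: [4.7, -24.5, 6.7]
gripper_width: 0.116
(array([ 0.06053477, -0.00122359]), np.float64(0.10931242036684678)) [  4.67093643 -24.5462964    6.657902  ] [-3.94033197 -0.70629494  0.04010659]
```

View pics/sc11.png

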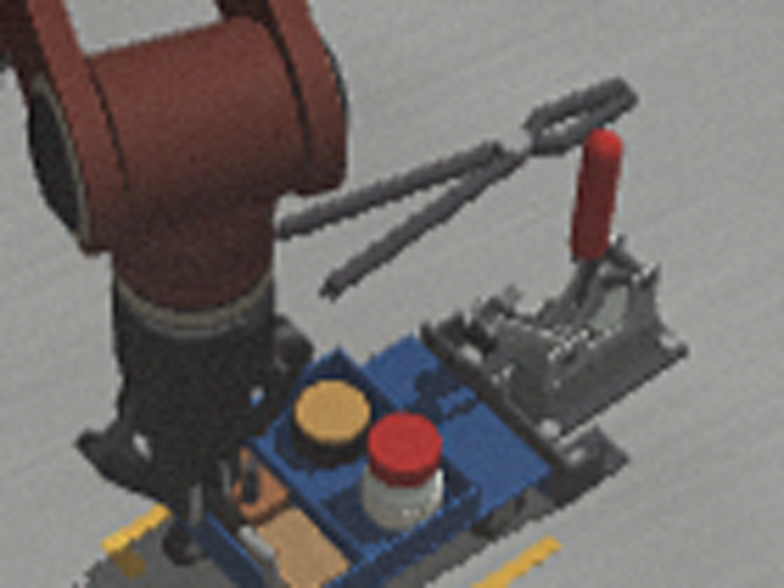

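Buffer contact is felt: force rises from -6.5 to -24 N with no travel, nose at ≈ bay x 0.086. I'll ease off the stored push, keeping a light contact.

```bash
python3 -m crank '[{"angular":[0,0,0],"delta_pos":[0,0.1,0],"gripper":0},{"angular":[0,0,0],"delta_pos":[0,0.1,0],"gripper":0},{"angular":[0,0,0],"delta_pos":[0,0,0],"gripper":0}]'
python3 - <<'E'
from plan import *
from h import *
print(now(),state()['contact_force'],state()['ft_torque'])
f=grab_frame('wrist'); save('w12',f);K=T_cam('wrist')
from fit import yellow
m=yellow('wrist',f,(0,40,400,117));ys,xs=np.nonzero(m);P=np.array([back(K,(x,y),0)[:2] for x,y in zip(xs,ys)])-O
Q=P@np.c_[xv,yv];print(len(Q),Q.min(0),Q.max(0));s=Q[:,0]>Q[:,0].min()+.015
print(np.median(Q[s],0),np.degrees(np.arctan(np.polyfit(*Q[s].T,1)[0])))
E
```

```text
time: 15.5
tool_pos: [0.5075, -0.0317, 0.0952]
tool_rot: [0.002, 0.998, 0.061, 0.001]
contact_force: [3.3, -6.2, 4.4]
gripper_width: 0.116
(array([ 5.95249937e-02, -9.85380792e-05]), np.float64(0.046798804930422565)) [ 3.29987369 -6.2051836   4.43705453] [-0.9837465  -0.48965797 -0.09242085]
5077 [-0.11963044 -0.08076465] [ 0.08028489 -0.05855185]
[-0.01252123 -0.07582563] 0.09104224228108905
```

View pics/w12.png

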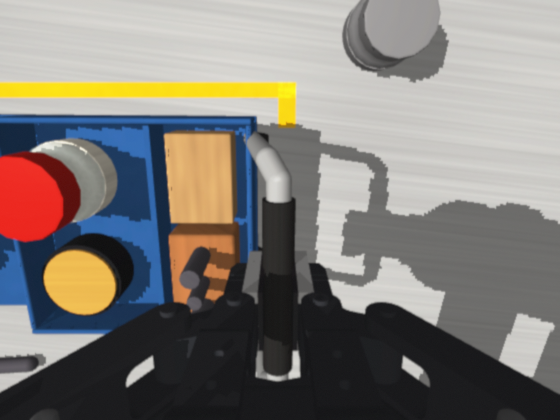

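```bash
python3 -m crank '[{"angular":[0,0,0],"delta_pos":[0,0.03,0],"gripper":0},{"angular":[0,0,0],"delta_pos":[0,0,0],"gripper":0},{"angular":[0,0,0],"delta_pos":[0,0,0],"gripper":0.35},{"angular":[0,0,0],"delta_pos":[0,0,0],"gripper":0.35},{"angular":[0,0,0],"delta_pos":[0,0,0],"gripper":0.35},{"angular":[0,0,0],"delta_pos":[0,0,-0.2],"gripper":0.35},{"angular":[0,0,0],"delta_pos":[0,0,-0.5],"gripper":0.35},{"angular":[0,0,0],"delta_pos":[0,0,-0.8],"gripper":0.35},{"angular":[0,0,0],"delta_pos":[0,0,-1],"gripper":0.35},{"angular":[0,0,0],"delta_pos":[0,0,-1],"gripper":0.35},{"angular":[0,0,0],"delta_pos":[0,0,-1],"gripper":0.35},{"angular":[0,0,0],"delta_pos":[0,0,-1],"gripper":0.35}]'
python3 - <<'E'
from fit import *
f=grab_frame('wrist'); save('w13',f);np.save('w13.npy',f);K=T_cam('wrist');np.savez('w13cam.npz',K=K[0],T=K[1])
print(state()['tool_pos'])
for t,z in [('clamp_grip',.191),('clamp_pad',.105),('hub_left',.018),('hub_right',.018)]:
    for d in landmark_of('wrist',t)[:2]: print(t,round(d['conf'],2),np.round(d['pixel'],1),np.round(back(K,d['pixel'],z),3))
g=grab_frame('scene'); save('sc13',g,(210,100,370,220),5);np.save('sc13.npy',g)
E
```

```text
time: 17.05
tool_pos: [0.5071, -0.0311, 0.2624]
tool_rot: [0.0, 0.998, 0.061, 0.001]
contact_force: [0.9, 0.0, 0.4]
gripper_width: 0.348
[ 0.50912388 -0.03152684  0.26745908]
clamp_pad 0.62 [ 67.8 180.7] [0.486 0.156 0.105]
hub_left 0.54 [253.3 199.7] [ 0.465 -0.01   0.018]
```

View pics/w13.png

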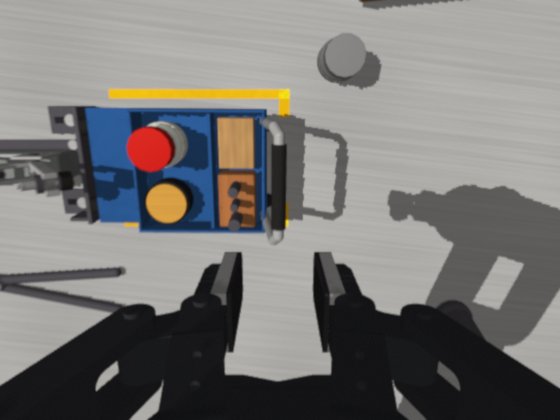

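View pics/sc13.png

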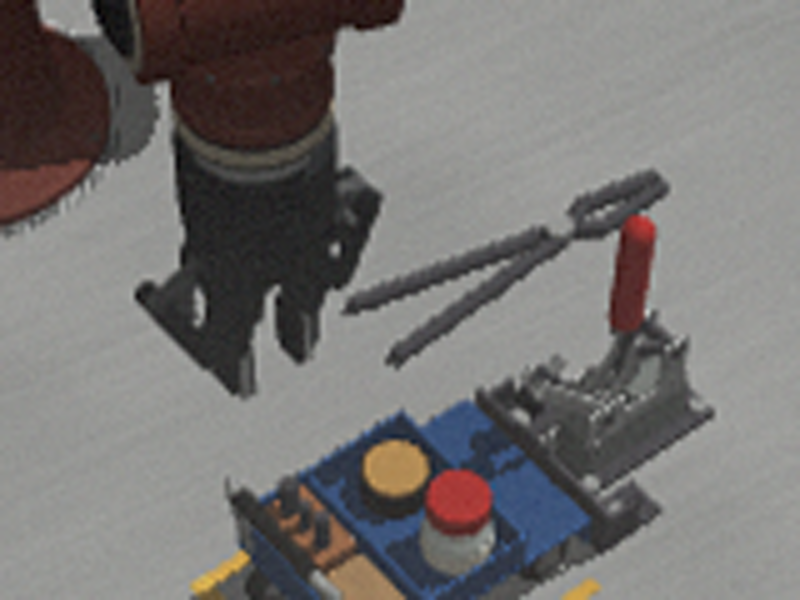

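The caddy is parked square against the stop (nose at column 86, stop plate at 80–95), with the jar upright at (155,148). Next comes the clamp: shut the fingers and move over it for a wrist look at the handle.

```bash
python3 -m crank '[{"angular":[0,0,0],"delta_pos":[0,-0.5,0],"gripper":0},{"angular":[0,0,0],"delta_pos":[0,-0.9,0],"gripper":0},{"angular":[0,0,0],"delta_pos":[0,-0.9,0],"gripper":0},{"angular":[0,0,0],"delta_pos":[0,-0.9,0],"gripper":0},{"angular":[0,0,0],"delta_pos":[0,-0.9,0],"gripper":0},{"angular":[0,0,0],"delta_pos":[0,-0.9,0],"gripper":0},{"angular":[0,0,0],"delta_pos":[0,-0.5,0],"gripper":0},{"angular":[0,0,0],"delta_pos":[0,0,0],"gripper":0},{"angular":[0,0,0],"delta_pos":[0,0,0],"gripper":0}]'
python3 - <<'E'
from fit import *
from plan import *
f=grab_frame('wrist'); save('w14',f);np.save('w14.npy',f);K=T_cam('wrist');np.savez('w14cam.npz',K=K[0],T=K[1])
s=state();t=s['tool_pos'][:2]-O;print(s['tool_pos'],'bay',t@xv,t@yv)
for tt,z in [('clamp_grip',.191),('clamp_pad',.105)]:
    for d in landmark_of('wrist',tt)[:2]:
        p=back(K,d['pixel'],z)[:2]-O;print(tt,round(d['conf'],2),np.round(d['pixel'],1),p@xv,p@yv)
hsv=cv2.cvtColor(f,cv2.COLOR_RGB2HSV);print([silh['bbox'] for silh in silhouettes('wrist','clamp_grip')[:2]])
Ks=T_cam('scene')
for u,z in (((337.4,143.0),.215),((335.6,165.6),.127),((336.5,154),.171)):
    p=back(Ks,u,z)[:2]-O;print('scene',z,p@xv,p@yv)
E
```

```text
time: 18.48
tool_pos: [0.4869, 0.1323, 0.2595]
tool_rot: [0.0, 0.998, 0.061, -0.0]
contact_force: [-0.2, 0.4, -0.1]
gripper_width: -0.002
[0.48702015 0.13205071 0.2596487 ] bay 0.05852887790923475 0.00045165017783051057
clamp_grip 0.74 [128.  202.9] 0.1562486601283033 -0.0030066937924142765
clamp_grip 0.56 [255.2 183.2] 0.07213123999405702 -0.016364116547232282
clamp_pad 0.53 [254.4 181.9] 0.07815872477553136 0.001842900776138147
[[103.0, 163.4, 176.2, 227.5]]
scene 0.215 0.16030466548013692 -0.001135007834205814
scene 0.127 0.15501414533880578 -0.011503551437796085
scene 0.171 0.15915259950192182 -0.004748280815737357
```

View pics/w14.png

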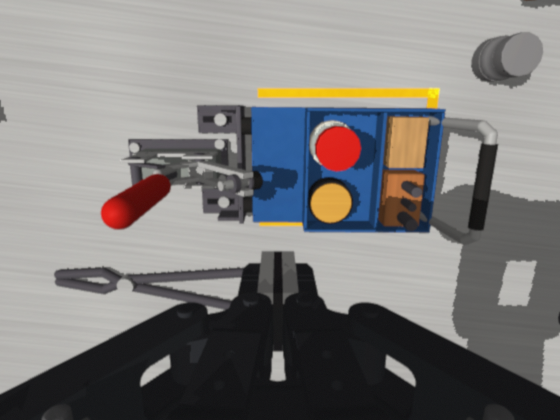

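The wrist view shows the upright red grip with its tip at (117,213), which gives bay x 0.156, y ≈ -0.003. This agrees with the bay frame. I'll move in behind the grip on the caddy side and lower to push height.

```bash
python3 -m crank '[{"angular":[0,0,0],"delta_pos":[0.03,-0.6,0],"gripper":0},{"angular":[0,0,0],"delta_pos":[0.03,-0.7,0],"gripper":0},{"angular":[0,0,0],"delta_pos":[0.03,-0.6,0.2],"gripper":0},{"angular":[0,0,0],"delta_pos":[0,0,0.7],"gripper":0},{"angular":[0,0,0],"delta_pos":[0,0,0.8],"gripper":0},{"angular":[0,0,0],"delta_pos":[0,0,0.7],"gripper":0},{"angular":[0,0,0],"delta_pos":[0,0,0.6],"gripper":0},{"angular":[0,0,0],"delta_pos":[0,0,0],"gripper":0}]'
python3 - <<'E'
from fit import *
from plan import *
s=state();t=s['tool_pos'][:2]-O;print(s['tool_pos'],'bay',t@xv,t@yv)
f=grab_frame('wrist'); save('w15',f)
g=grab_frame('side'); save('s15',g,(190,130,330,235),5.6)
g=grab_frame('scene'); save('sc15',g,(230,90,370,195),5.6)
E
```

```text
time: 19.68
tool_pos: [0.4815, 0.1891, 0.1674]
tool_rot: [0.0, 0.998, 0.061, -0.002]
contact_force: [-0.2, 0.0, 0.3]
gripper_width: -0.0
[0.48145766 0.1890785  0.16738927] bay 0.11581188807572311 -0.000877290475096974
```

View pics/w15.png

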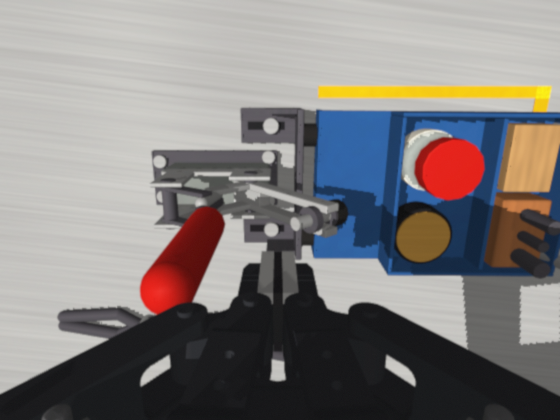

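View pics/sc15.png

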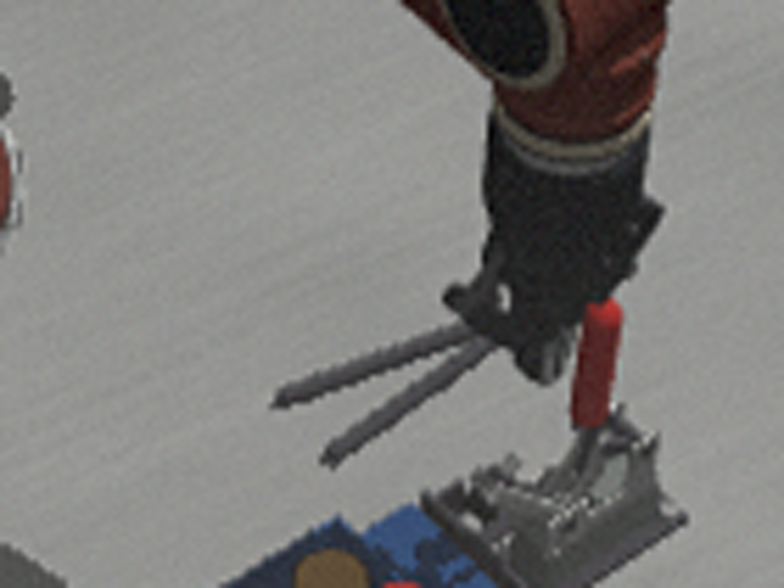

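View pics/s15.png

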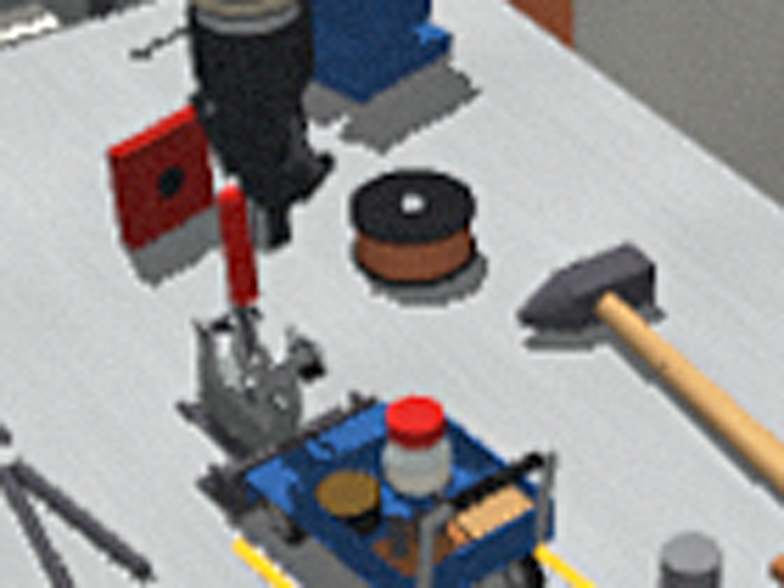

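```bash
python3 - <<'E'
from fit import *
from plan import *
s=state()
def bw(x,y,z): return [*(O+x*xv+y*yv),z]
for n,box,sc in (('side',(190,130,330,235),5.6),('scene',(230,90,370,195),5.6)):
    K=T_cam(n)
    for l,p in (('tip',[*s['tool_pos'][:2],s['tool_pos'][2]+.016]),('tcp',s['tool_pos']),('griptop',bw(.156,-.002,.215)),('gripbot',bw(.157,-.002,.127))):
        print(n,l,np.round((proj(K,[p])[0]-box[:2])*sc))
E
```

```text
side tip [269. 247.]
side tcp [271. 267.]
side griptop [228. 185.]
side gripbot [240. 294.]
scene tip [534. 376.]
scene tcp [532. 396.]
scene griptop [596. 302.]
scene gripbot [582. 411.]
```

The predicted tip and grip projections match both images, so the tool is aligned. Now I'll push the handle over.

```bash
python3 -m crank '[{"angular":[0,0,0],"delta_pos":[0.02,-0.37,0],"gripper":0},{"angular":[0,0,0],"delta_pos":[0.02,-0.37,0],"gripper":0},{"angular":[0,0,0],"delta_pos":[0,-0.3,0.02],"gripper":0},{"angular":[0,0,0],"delta_pos":[0,-0.3,0.02],"gripper":0},{"angular":[0,0,0],"delta_pos":[0,-0.3,0.02],"gripper":0},{"angular":[0,0,0],"delta_pos":[0,-0.3,0.02],"gripper":0},{"angular":[0,0,0],"delta_pos":[0,-0.3,0.02],"gripper":0}]'
python3 - <<'E'
from fit import *
from plan import *
s=state();t=s['tool_pos'][:2]-O;print(s['tool_pos'],'bay',t@xv,t@yv)
f=grab_frame('wrist'); save('w16',f)
g=grab_frame('side'); save('s16',g,(190,130,330,235),5.6)
E
```

```text
time: 20.7
tool_pos: [0.4754, 0.257, 0.1665]
tool_rot: [0.0, 0.998, 0.061, -0.0]
contact_force: [-0.1, 0.1, -0.2]
gripper_width: 0.002
[0.47544355 0.25698354 0.16647298] bay 0.18394763429578417 -0.003064633916000931
```

View pics/w16.png

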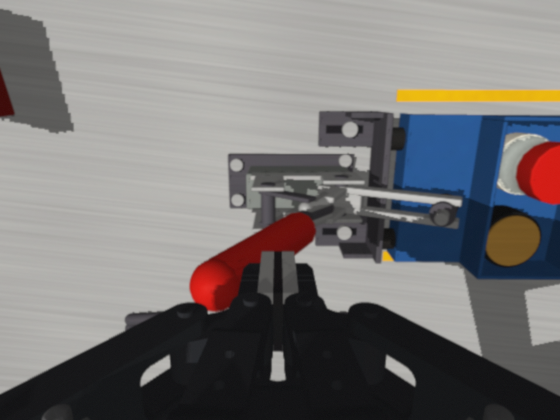

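View pics/s16.png

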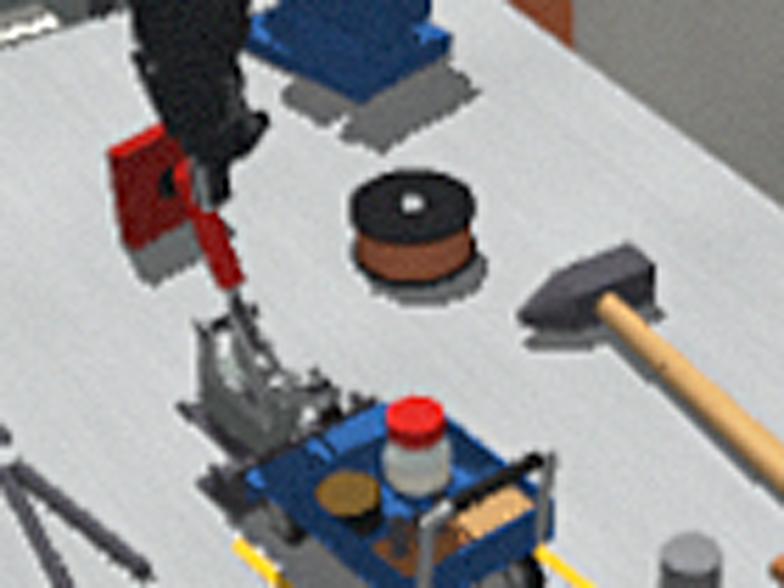

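```bash
python3 - <<'E'
from plan import *
from h import *
K=T_cam('scene')
for u in ((403,165),(428,173),(416,172)):
    p=back(K,u,0)[:2]-O;print(u,p@xv,p@yv)
E
python3 -m crank '[{"angular":[0,0,0],"delta_pos":[0,-0.29,0.25],"gripper":0},{"angular":[0,0,0],"delta_pos":[0,-0.29,0.25],"gripper":0},{"angular":[0,0,0],"delta_pos":[0,-0.29,0.25],"gripper":0}]'
python3 - <<'E'
from fit import *
from plan import *
s=state();t=s['tool_pos'][:2]-O;print(s['tool_pos'],'bay',t@xv,t@yv)
g=grab_frame('side'); save('s17',g,(190,130,330,235),5.6)
f=grab_frame('wrist'); save('w17',f)
E
```

```text
(403, 165) 0.41250940737661473 -0.07849383015248021
(428, 173) 0.45239992253399824 -0.15327626438161795
(416, 172) 0.4244308488636778 -0.12588819209768756
time: 21.18
tool_pos: [0.4722, 0.2828, 0.1434]
tool_rot: [0.0, 0.998, 0.061, -0.0]
contact_force: [0.1, -0.2, -0.2]
gripper_width: 0.004
[0.47220812 0.28279231 0.14335757] bay 0.2099581749609745 -0.0029532216563361796
```

View pics/s17.png

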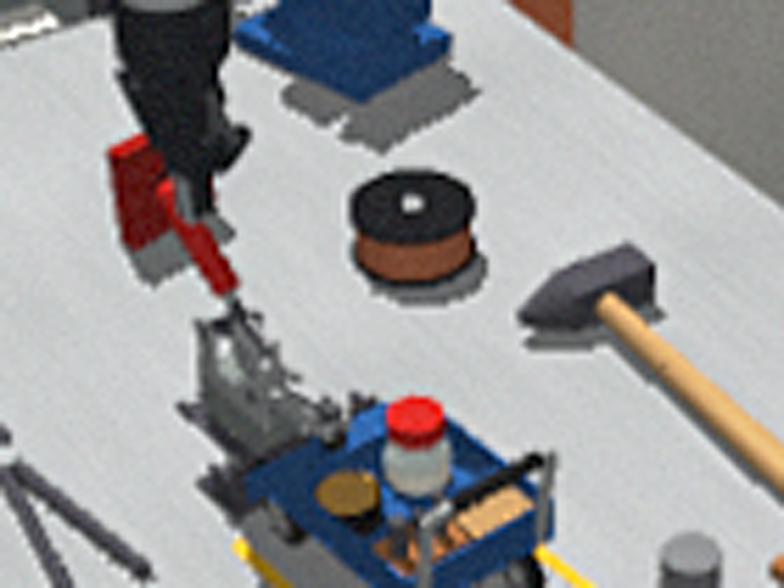

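View pics/w17.png

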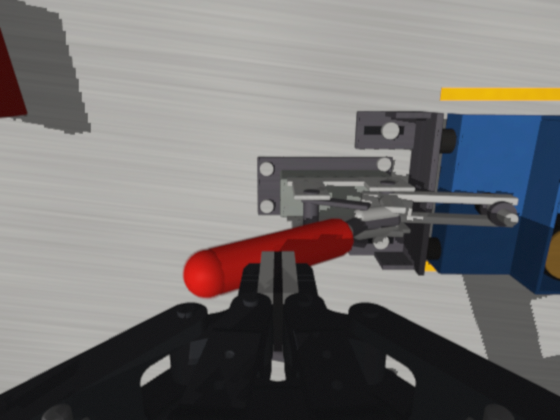

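The handle follows: it is now about 50° over, with the finger centred on the grip at (278,255). I'll continue round the arc.

```bash
python3 -m crank '[{"angular":[0,0,0],"delta_pos":[0,-0.29,0.27],"gripper":0},{"angular":[0,0,0],"delta_pos":[0,-0.12,0.25],"gripper":0},{"angular":[0,0,0],"delta_pos":[0,-0.1,0.25],"gripper":0},{"angular":[0,0,0],"delta_pos":[0,-0.08,0.25],"gripper":0}]'
python3 -m crank '[{"angular":[0,0,0],"delta_pos":[0,-0.03,0.2],"gripper":0},{"angular":[0,0,0],"delta_pos":[0,-0.03,0.2],"gripper":0}]'
python3 -m crank '[{"angular":[0,0,0],"delta_pos":[0,-0.03,0.2],"gripper":0},{"angular":[0,0,0],"delta_pos":[0,0,0.2],"gripper":0}]'
python3 - <<'E'
from fit import *
from plan import *
s=state();t=s['tool_pos'][:2]-O;print(s['tool_pos'],'bay',t@xv,t@yv)
g=grab_frame('side'); save('s18',g,(190,130,330,235),5.6)
f=grab_frame('wrist'); save('w18',f)
E
```

```text
time: 21.78
tool_pos: [0.4708, 0.3005, 0.114]
tool_rot: [-0.0, 0.998, 0.061, 0.001]
contact_force: [0.2, 1.0, 3.1]
gripper_width: 0.004
time: 22.02
tool_pos: [0.4702, 0.3016, 0.1012]
tool_rot: [0.0, 0.998, 0.061, 0.0]
contact_force: [-0.1, 0.6, 1.3]
gripper_width: 0.004
time: 22.28
tool_pos: [0.4696, 0.3022, 0.0886]
tool_rot: [0.0, 0.998, 0.061, -0.001]
contact_force: [-0.5, 0.3, 0.3]
gripper_width: 0.001
[0.46962173 0.30216222 0.08861322] bay 0.22949851479101369 -0.0027126001435852235
```

View pics/s18.png

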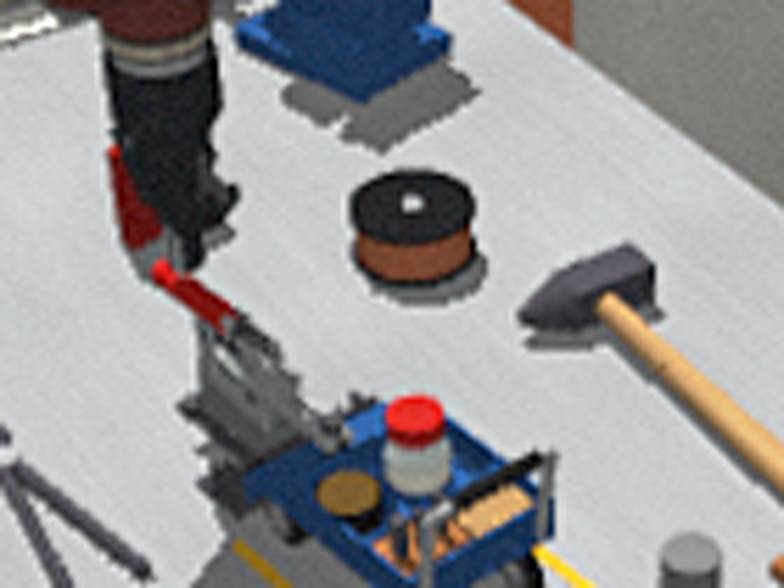

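View pics/w18.png

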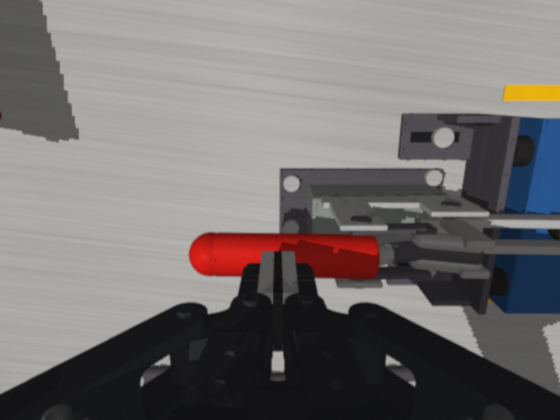

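Force peaked around 3 N and then dropped to about 0, as a snap-over would. The grip now lies level, from (190,255) to (380,255). I'll press slightly further to confirm it sits against its stop.

```bash
python3 -m crank '[{"angular":[0,0,0],"delta_pos":[0,0,0.08],"gripper":0},{"angular":[0,0,0],"delta_pos":[0,0,0.08],"gripper":0}]'
python3 -m crank '[{"angular":[0,0,0],"delta_pos":[0,0,0.08],"gripper":0},{"angular":[0,0,0],"delta_pos":[0,0,0.08],"gripper":0}]'
```

```text
time: 22.62
tool_pos: [0.4703, 0.3026, 0.085]
tool_rot: [-0.0, 0.998, 0.061, 0.0]
contact_force: [-0.7, 0.7, -0.0]
gripper_width: 0.003
time: 22.88
tool_pos: [0.4701, 0.3026, 0.0801]
tool_rot: [-0.0, 0.998, 0.061, 0.0]
contact_force: [0.5, -0.4, -0.1]
gripper_width: -0.001
```

```bash
python3 -m crank '[{"angular":[0,0,0],"delta_pos":[0,0,0.08],"gripper":0},{"angular":[0,0,0],"delta_pos":[0,0,0.08],"gripper":0}]'
python3 - <<'E'
from fit import *
from plan import *
s=state();print(s['contact_force'])
g=grab_frame('side'); save('s19',g,(190,130,330,235),5.6)
f=grab_frame('wrist'); save('w19',f)
g=grab_frame('scene'); save('sc19',g,(230,90,370,195),5.6)
E
```

```text
time: 23.12
tool_pos: [0.4704, 0.3032, 0.0772]
tool_rot: [-0.0, 0.998, 0.061, 0.0]
contact_force: [-6.1, -0.1, 12.9]
gripper_width: 0.001
[-6.07309493 -0.10874497 12.87352309]
```

View pics/w19.png

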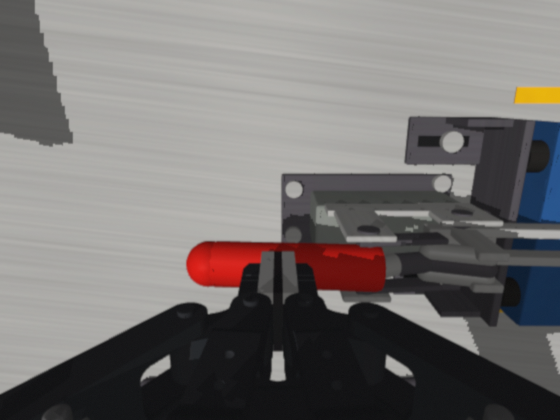

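View pics/s19.png

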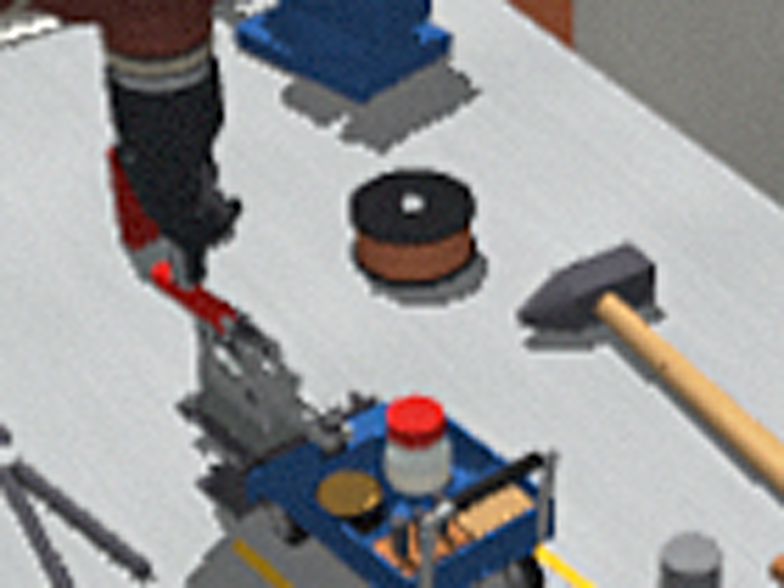

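View pics/sc19.png

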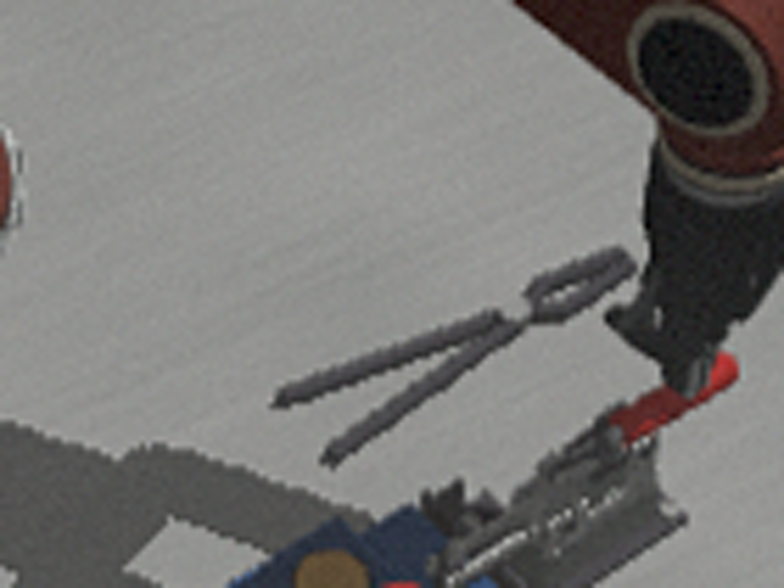

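It gives 13 N against a firm stop, with the handle level in all views. I'll retreat upwards and inspect everything.

```bash
python3 -m crank '[{"angular":[0,0,0],"delta_pos":[0,0,-0.2],"gripper":0},{"angular":[0,0,0],"delta_pos":[0,0,-0.5],"gripper":0},{"angular":[0,0,0],"delta_pos":[0,0,-0.9],"gripper":0},{"angular":[0,0,0],"delta_pos":[-0.3,0.5,-0.9],"gripper":0},{"angular":[0,0,0],"delta_pos":[-0.5,1,-0.9],"gripper":0},{"angular":[0,0,0],"delta_pos":[-0.5,1,-0.9],"gripper":0},{"angular":[0,0,0],"delta_pos":[-0.5,1,-0.9],"gripper":0},{"angular":[0,0,0],"delta_pos":[-0.5,1,-0.9],"gripper":0},{"angular":[0,0,0],"delta_pos":[-0.5,1,0],"gripper":0},{"angular":[0,0,0],"delta_pos":[-0.2,0.5,0],"gripper":0},{"angular":[0,0,0],"delta_pos":[0,0,0],"gripper":0},{"angular":[0,0,0],"delta_pos":[0,0,0],"gripper":0}]'
python3 - <<'E'
from fit import *
from plan import *
f=grab_frame('wrist'); save('w20',f);np.save('w20.npy',f);K=T_cam('wrist');np.savez('w20cam.npz',K=K[0],T=K[1])
s=state();t=s['tool_pos'][:2]-O;print(s['tool_pos'],'bay',t@xv,t@yv)
def bay(p): p=np.array(p[:2])-O;return np.round([p@xv,p@yv],4)
for tt,z in [('clamp_grip',.095),('clamp_pad',.06),('hub_left',.018),('hub_right',.018),('nose',.038),('push_bar',.135),('caddy',0),('tips_jar',.052)]:
    for d in landmark_of('wrist',tt)[:2]: print(tt,round(d['conf'],2),np.round(d['pixel'],1),bay(back(K,d['pixel'],z)))
g=grab_frame('side'); save('s20',g,(190,130,350,250),5)
g=grab_frame('scene'); save('sc20',g,(200,100,360,220),5)
E
```

```text
time: 24.78
tool_pos: [0.4027, 0.1135, 0.2579]
tool_rot: [-0.0, 0.998, 0.061, -0.0]
contact_force: [-0.3, -0.6, -0.3]
gripper_width: 0.0
[0.40265676 0.11361312 0.25785164] bay 0.05035996824622944 0.08641905724348542
clamp_grip 0.75 [47.3 72.9] [ 0.2432 -0.0034]
hub_left 0.41 [111.8 214.6] [0.2408 0.1459]
nose 0.79 [242.6  80.3] [ 0.0845 -0.0005]
push_bar 0.97 [490.8  72.5] [-0.1073 -0.002 ]
caddy 0.65 [330.3  80.7] [-0.0076 -0.002 ]
tips_jar 0.95 [323.7  53.1] [ 0.0066 -0.0242]
```

View pics/w20.png

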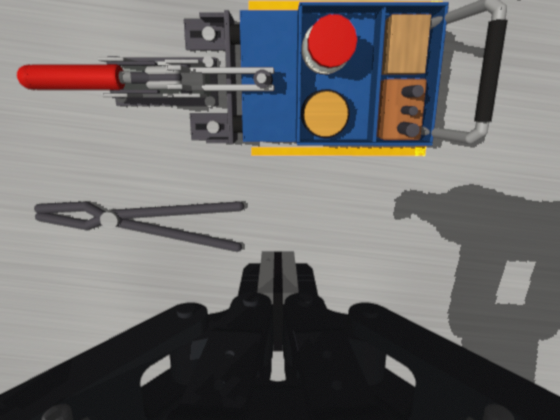

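View pics/sc20.png

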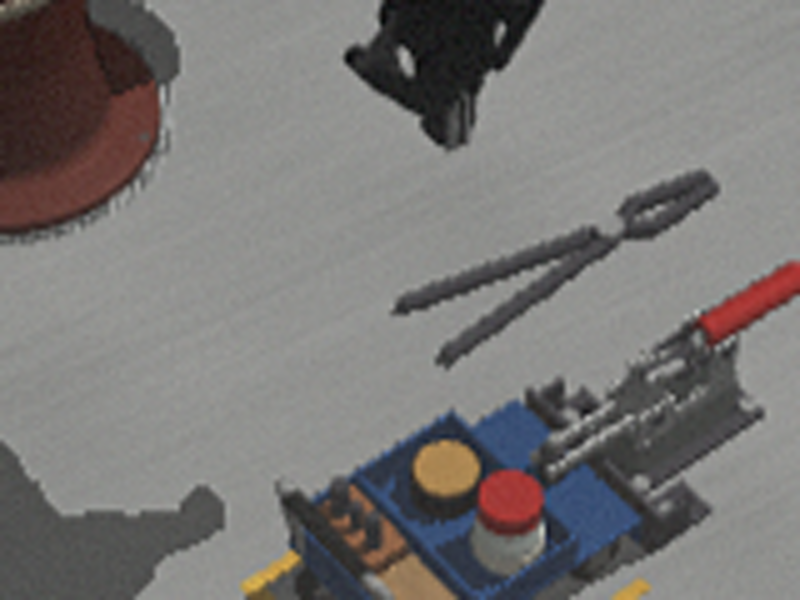

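View pics/s20.png

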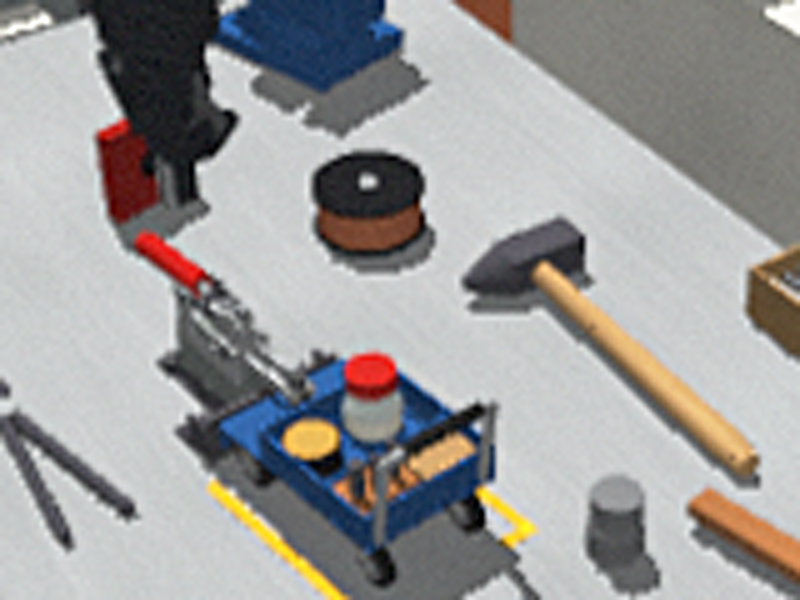

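The clamp arm is down on the ledge at (262,77), the grip is level, the jar is upright, and the caddy is between the lines. A last close check covers squareness, buffer contact and castors.

```bash
python3 - <<'E'
from fit import *
from plan import *
f=np.load('w20.npy');z=np.load('w20cam.npz');K=(z['K'],z['T'])
cv2.imwrite('pics/w20c.png',cv2.resize(f[0:165,180:300,::-1],None,fx=3.6,fy=3.6,interpolation=cv2.INTER_CUBIC))
for d in ('side','scene'):
    pass
g=grab_frame('side'); Ks=T_cam('side')
x,y=O-.005*xv-.001*yv; th=B
box=(240,205,300,250);c=cv2.resize(g[box[1]:box[3],box[0]:box[2],::-1],None,fx=13,fy=13,interpolation=cv2.INTER_CUBIC)
for P,col in (([-.078,.042,.018],(0,0,255)),([-.078,-.042,.018],(0,0,255)),([-.062,.042,.018],(0,255,0)),([-.062,-.042,.018],(0,255,0))):
    u=(proj(Ks,pose(x,y,th,[P]))[0]-box[:2]+.5)*13; cv2.circle(c,tuple(int(v) for v in u),5,col,-1)
cv2.imwrite('pics/s20c.png',c)
for tt in ('hub_left','hub_right'):
    for d in landmark_of('side',tt)[:3]:
        p=back(Ks,d['pixel'],.018)[:2]-np.array([x,y]);print(tt,round(d['conf'],2),np.round(d['pixel'],1),'caddy',p@xv,p@yv)
M=np.array([[.09,-.06,.05],[.09,.06,.05],[.037,.06,.08],[.037,-.06,.08],[-.089,-.06,.08],[-.089,.06,.08],[-.102,-.035,.135],[-.102,.035,.135]])
U=np.array([[242,10],[243,142],[297,146],[298,3],[446,2],[442,147],[499,21],[483,123]],float)
r=least_squares(lambda p:(proj(K,pose(*p,M))-U).ravel(),[x,y,th],loss='soft_l1')
d=r.x[:2]-O;print('caddy bay',d@xv,d@yv,np.degrees(r.x[2]-B));print(np.round(proj(K,pose(*r.x,M))-U,1).tolist())
for a,b in ((0,20),(145,160)):
    m=yellow('wrist',f,(240,a,430,b));ys,xs=np.nonzero(m)
    P=np.array([back(K,(u,v),0)[:2] for u,v in zip(xs,ys)])-O;Q=P@np.c_[xv,yv];print(len(Q),np.median(Q,0),Q.min(0),Q.max(0))
E
```

```text
hub_left 0.5 [349.9 329.6] caddy -0.5158741199336839 0.07764457037355725
hub_right 0.56 [356.4 356.2] caddy -0.5830239549902829 0.12577683117703686
hub_right 0.43 [283.  232.3] caddy -0.08283645787362488 -0.04014646413436506
caddy bay -0.005406345684921951 -0.0007572638075885385 0.14790146818105748
[[-2.5, 0.4], [-0.0, 0.6], [0.2, 0.4], [1.3, -0.9], [4.1, 0.0], [-8.8, -0.7], [-0.4, 0.7], [0.3, -0.6]]
634 [ 0.04801731 -0.07781772] [-0.06777372 -0.08088416] [ 0.08061621 -0.07220471]
1587 [-0.01984641  0.07441761] [-0.1198305   0.06848601] [0.08018134 0.07928711]
```

View pics/w20c.png

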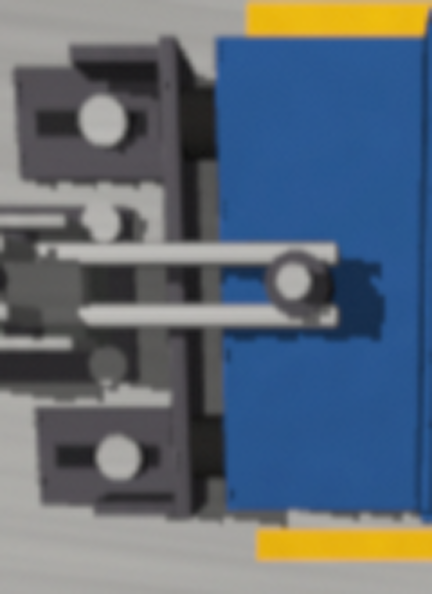

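View pics/s20c.png

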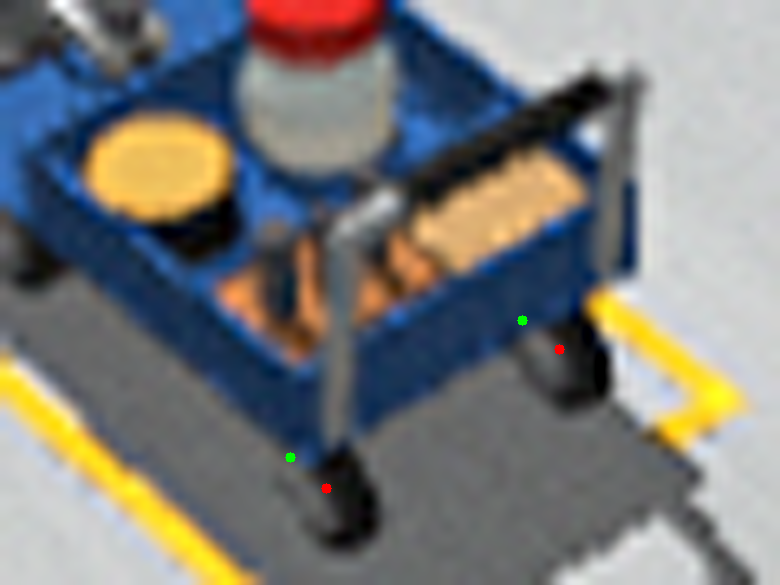

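Both castors hang behind their axes and both buffers meet the nose. The caddy is centred to within about 1 mm at roughly 0.15°. Handing in.

```bash
python3 - <<'E'
from plant import *
print(state()['time'],state()['contact_force']);print(job_done())
E
```

```text
25.475 [-0.26364208  0.1584701   0.04749865]
the job is handed in; nothing more can be done
None
```

The caddy is parked against the buffers with the clamp locked on its front ledge, and I handed the job in at 25.5 s of the 64 s allowed.

**What I did:** I pinched the push bar and rolled the blue caddy forwards, turning right and then back to straight. It went nose first between the lines until I felt the buffers. I eased off to about 5 N and released. With the fingers shut, I pushed the red handle over. The force peaked around 3 N, then fell to zero as the handle snapped down, and about 13 N more met a solid stop.

**Last checks:**
- **Position:** The caddy is about 1 mm or less off the bay's centreline and about 0.15° off square. Both buffers appear to touch the nose.
- **Castors:** Both trail straight.
- **Clamp:** The grip is level at about bay x 243 mm, and the pad is on the ledge.
- **Everything else:** The jar is upright, and I saw nothing else on the bench moved.

**What went wrong or disagreed:**
- **First pinch:** It closed on nothing because the fingers reach about 30–40 mm less than stated. I lowered the gripper and gripped the bar on the second try.
- **Buffer push:** It briefly reached about 25 N before I eased off.
- **Camera disagreement:** On the way in, the scene camera put the caddy about 6 mm off centre, while the wrist camera said about 1 mm. I went by the wrist camera.
- **Network misses:** The networks' castor reports in the last pictures were mostly wrong, picking the orange caddy, so I judged the castors from the picture.
- **Pose fit:** One hand-picked corner in the last pose fit was about 9 px off.

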